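# Dial open the tool lockbox

### The arm

A 7-joint arm with a two-finger parallel gripper is mounted at the origin on the work surface. World frame = base frame: x ahead of the robot, y to its left, z up, the work surface at z = 0. Lengths are in mm, angles in rad, forces in N, time in s.
With the tool pointing down it reaches from about 400 to 875 mm from the base axis. Payload 4.4 kg.
Tool frame: the origin (TCP) lies on the centre line of the jaws, within the pads' length; the fingertips stand 14 mm ahead of it and the grasp point (between the pads) lies 5 mm behind it; z points along the fingers, x is the direction in which the jaws open and shut, and the axes are right-handed (so a half turn about z gives the same grasp; the last joint's range is limited). The gripper opens to 85 mm and grips with 20 to 120 N. Pads are 22 mm wide; open, the fingers measure 114 mm over their backs; the gripper's body (76 mm by 85 mm) begins 54 mm behind the grasp point. The pads swing forward as they close: fully open they stand 13 mm farther back than shut.
Start: joints at [1.123, 0.628, 0.038, 1.517, -0.027, 0.996, -0.02], TCP at [242.212, -603.201, 245.313] pointing down, gripper open.
Joint ranges: [-3.06, 3.06], [-0.37, 2.12], [-1.25, 1.32], [0.18, 2.47], [-1.1, 4.24], [0.23, 1.98], [-2.94, 2.94]. Speed limits (rad/s): [2.57, 2.57, 3.14, 3.14, 3.14, 3.14, 3.14].

### API

Orientations are given as [roll, pitch, yaw] about the fixed x, y, z axes, in that order (R = Rz(yaw) Ry(pitch) Rx(roll)).
In Python, from cell import ctrl gives the robot as it stands.
- The arm moves only by the tool send_rows, never from a script. Its argument "commands" is a list of rows, each a list of 5 numbers: the finger opening in mm, from 0 to 85.4, then the shift along the tool's x, y, z in mm, then the turn about the tool's z in degrees. In form: [[grip, x, y, z, roll], ...]. A call has 1 to 5 rows; each row is the pose to reach, as a shift and turn from the pose measured when the call began, along the tool's axes at that moment; what a row does not reach only later rows make up. A row lasts 1/10 s, in which the tool goes at most 50 mm and 8.59 degrees, less where a joint would pass 70% of its speed; a pose out of reach is approached as far as the arm can. A call with a gripper value outside its range is refused whole. The fingers move at their own pace and stop on an object; the grip force is fixed at half the most. Time passes only in rows, so rows that repeat a pose let the fingers close. It gives the time, the measured TCP pose, the force and the opening at its end, in the units of the state.
- ctrl.read_state(): the state, without advancing time (a new reading comes with each control period).
- ctrl.get_image(name): name is "side" or "top" or "wrist"; returns the picture (420x560x3 uint8, red, green, blue); there is no depth.
- ctrl.camera_params(name): a dict with "fx", "fy", "cx", "cy" (pixels), "cam_to_world" (4x4, takes a point from camera to world coordinates). Camera axes: x right, y down, z forward; pixel columns grow to the right and rows downward; lengths in mm; the calibration is good to about 2 mm. The wrist camera is an equidistant fisheye: a pixel r from the principal point sees the ray r / f radians off the axis. A picture is of the moment at which its call begins: read the wrist's pose just before it. camera_params takes no time and is no camera call; for the wrist camera it gives the pose at the moment of the call.
- ctrl.finish_job(): hands the job in, once; it reports no verdict.
The state is a dict: "clock": time; "qpos": joint angles; "qd": joint speeds; "tau": joint torques, N m; "eef_pos": TCP position; "tool_rot": TCP orientation; "force": force on the tool from outside, world axes, zero at the start; "torque": the same for the moment, N m; "width": finger opening in mm.
Only numpy, scipy, OpenCV 4.12 (cv2) and the standard library are available. Lean on these libraries where they do the work, as an engineer would, in place of code of your own. Each camera call takes 0.05 s, during which the arm holds its last target.

### The job

Open the grey lockbox on the van's bench. Using the crank grip on its dial, turn the dial clockwise (seen from above), pass the red mark once and stop at the red mark the second time you reach it; then turn counter-clockwise, pass the blue mark and the red mark once each and stop at the blue mark the second time you reach it; then turn clockwise slowly until the dial stops by itself - feel for that stop and do not force the dial against it. Then slide the hatch gently fully open by its black handle, pushing it away from the robot's side of the box, let go, and leave the tools and the can standing around the box where they are.

Things in the scene. Friction and masses are not known exactly. Their poses are not given: they have to be found in the camera images.
- lockbox: Grey steel lockbox fixed to the bench, 180 x 328 mm, deck 80 mm high, yaw up to 26 deg either way. Origin on the bench; box frame: x away from the robot, y to the left, z up. The dial's axis is at box (0, 90) mm, the handle at box (-45, -75) mm with the hatch closed; the hatch covers the half at y below 0.
- dial_axis (a point): Point on the dial's axis, on the deck (80 mm above the bench), box axes. In the last clockwise step the dial stops by itself 100 to 230 deg clockwise of blue (where differs from box to box, and cannot be seen), then is blocked both ways with some 10 deg play. Forcing it there breaks the lock: keep the push at the grip under 15 N. No stop by 260 deg: wrongly dialled.
- dial: Dark steel dial disc, 112 mm diameter, turning about a vertical axis with no end stops. Origin on the axis, 83 mm above the bench; its x axis is the pointer: along the bright crank arm through the grip to a white tick at the rim. Turns with 1 to 6 N at the grip; the load steps up when a hidden wheel is picked up. The stops at red and blue need be right within about 5 deg.
- crank_center (a point): Centre (half-way up) of the upright black crank grip: round post, 18 mm diameter, 40 mm tall, 97 to 137 mm above the bench, 42 mm from the dial axis. It spins freely on its pin, so a gripper holding it can go round without turning, and it slides up to 4 mm along the arm against a light spring (0.9 N/mm). The arm under it is 94 mm above the bench. Its axes mean nothing (it spins).
- red_mark (a point): Red dot of 12 mm diameter on the dial's black surround, 68 mm from the axis. The dial is at red when its crank arm points at it. At the start the grip is between 30 and 190 deg counter-clockwise of red.
- blue_mark (a point): Blue dot of 12 mm diameter on the surround, 68 mm from the axis, 120 deg counter-clockwise of the red one.
- bolt_case: The bolt housing, fixed inside the box between dial and hatch; origin at the box origin. The spring bolt in it is hidden: when the combination is right it drops 7 mm towards the dial by itself, which frees the hatch and blocks the dial. Nothing shows this from outside; it is felt at the crank only. It breaks if the dial or the hatch is forced against it.
- hatch (a joint): Aluminium sliding hatch: 0 = closed, 0.09 m = fully open against its stop. It slides along the box's +x axis with about 3 N once the bolt has dropped; while locked it moves 2 mm and then blocks, and it must not be forced then (under 25 N).
- hatch_handle (a point): Centre of the hatch's upright black handle block, 16 mm thick along the box's x, 44 mm along its y, 36 mm tall, from 76 to 112 mm above the bench. Has the box's axes.
- screwdriver: Bystander: blue-handled screwdriver, 190 mm, lying on the bench to the right (-y) of the box.
- socket: Bystander: steel socket, 32 mm diameter, 36 mm tall, standing on the bench to the right of the box.
- spray_can: Bystander: yellow can, 54 mm diameter, 90 mm tall, standing on the bench to the left (+y) of the box.

How it is judged:
By the outcome, as a careful person would: the job done as asked, in the order asked, and still so for the second after the job is handed in, with the robot touching nothing.
It also fails if it takes over 72 s, if anything falls off the work surface, if the arm or the gripper's body presses on something with over 40 N, if the wrist force passes 120 N, or if a joint passes its speed limit or range.

## Working session

There is one attempt and no reset: what is moved stays moved. The work goes in short steps, Python scripts to look and compute and a tool call to move; the robot and the scene stay as the last step left them, time stands still between calls to the robot, and variables do not carry over. Pictures are saved under pics/ and viewed, and the job is handed in when it is done.

Besides the shell and the picture viewer there is one more tool, called after ">>>" by a JSON object that holds its "op" and its "data". send_rows: Moves the arm, as the interface text tells. Its arguments: {"type":"object","properties":{"commands":{"type":"array"}},"required":["commands"]}

```bash
ls; mkdir -p pics; cat > h.py <<'E'
import numpy as np, cv2
from cell import ctrl
from scipy.spatial.transform import Rotation as R
def snap(name,fn):
    p=ctrl.camera_params(name); im=ctrl.get_image(name)
    cv2.imwrite('pics/'+fn,im[:,:,::-1]); return p,im
def ray(p,u,v,fish=False):
    x=(u-p['cx'])/p['fx']; y=(v-p['cy'])/p['fy']
    if fish:
        r=np.hypot(x,y); d=np.array([np.sin(r)*x/max(r,1e-9),np.sin(r)*y/max(r,1e-9),np.cos(r)])
    else: d=np.array([x,y,1.])
    T=np.array(p['cam_to_world']); return T[:3,3],T[:3,:3]@d
def atz(p,u,v,z,fish=False):
    o,d=ray(p,u,v,fish); return o+d*(z-o[2])/d[2]
def proj(p,P):
    T=np.linalg.inv(np.array(p['cam_to_world'])); c=T[:3,:3]@np.array(P)+T[:3,3]
    return p['fx']*c[0]/c[2]+p['cx'],p['fy']*c[1]/c[2]+p['cy']
E
python3 - <<'E'
from h import *
p,_=snap('top','t0.png'); p2,_=snap('side','s0.png')
np.set_printoptions(precision=3,suppress=True)
print(p,p2); print(ctrl.read_state())
E
```

```text
pics
{'fx': 380.8607017605606, 'fy': 380.8607017605606, 'cx': 276.6832935104188, 'cy': 208.99634834206861, 'cam_to_world': array([[   0.017,   -0.994,    0.109,  439.232],
       [  -1.   ,   -0.018,   -0.012,   35.952],
       [   0.013,   -0.109,   -0.994, 1016.128],
       [   0.   ,    0.   ,    0.   ,    1.   ]])} {'fx': 417.0616415994473, 'fy': 417.0616415994473, 'cx': 279.9090593436471, 'cy': 208.82504146006838, 'cam_to_world': array([[ -0.877,  -0.238,   0.417, 202.091],
       [ -0.48 ,   0.467,  -0.743, 660.706],
       [ -0.018,  -0.852,  -0.524, 533.524],
       [  0.   ,   0.   ,   0.   ,   1.   ]])}
{'clock': 0.1, 'qpos': array([ 1.123,  0.629,  0.038,  1.518, -0.027,  0.996, -0.02 ]), 'qd': array([ 0.001, -0.001, -0.002, -0.003,  0.001, -0.002,  0.001]), 'tau': array([  0.002, -56.453,   1.23 , -19.397,   0.011,   0.005,  -0.   ]), 'eef_pos': array([ 242.002, -602.699,  244.481]), 'tool_rot': array([ 3.142,  0.002, -1.189]), 'force': array([-0.253,  0.074,  0.209]), 'torque': array([ 0.028, -0.024, -0.008]), 'width': 85.54307772155653}
```

View pics/t0.png

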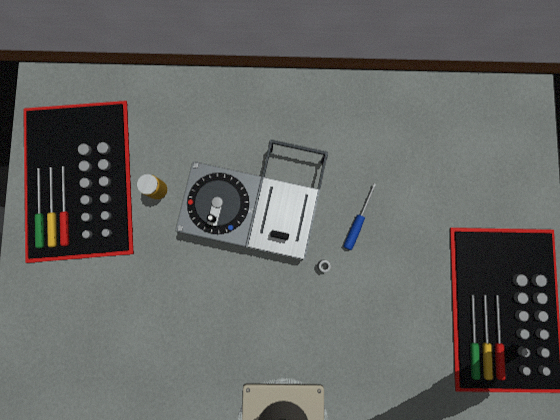

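View pics/s0.png

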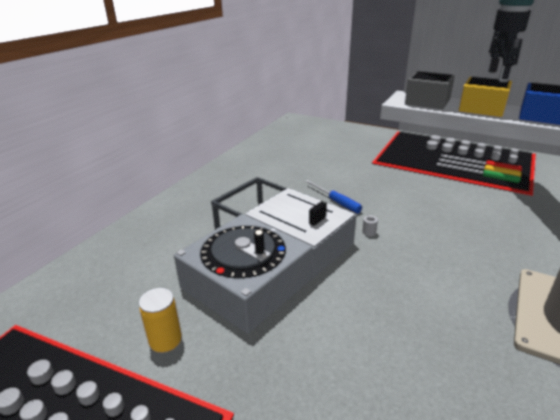

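The top view shows the box with the dial at about (217,203), red at (190,202), blue at (230,228), the grip at (211,217) and the handle at (279,235). I'll zoom in to refine these.

```bash
python3 - <<'E'
from h import *
im=cv2.imread('pics/t0.png'); c=im[150:275,140:320]; cv2.imwrite('pics/t0z.png',cv2.resize(c,None,fx=4.4,fy=4.4,interpolation=cv2.INTER_CUBIC))
im=cv2.imread('pics/s0.png'); c=im[170:340,170:370]; cv2.imwrite('pics/s0z.png',cv2.resize(c,None,fx=3.5,fy=3.5,interpolation=cv2.INTER_CUBIC))
E
```

```text
(no output)
```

View pics/t0z.png

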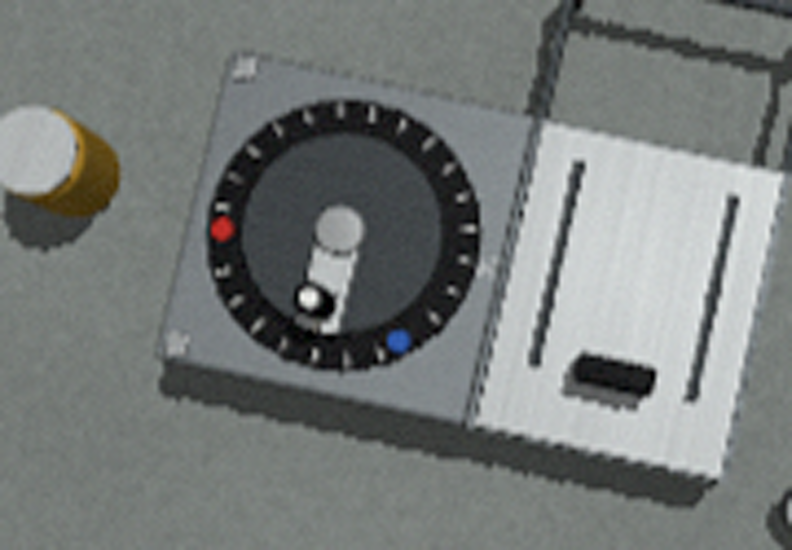

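View pics/s0z.png

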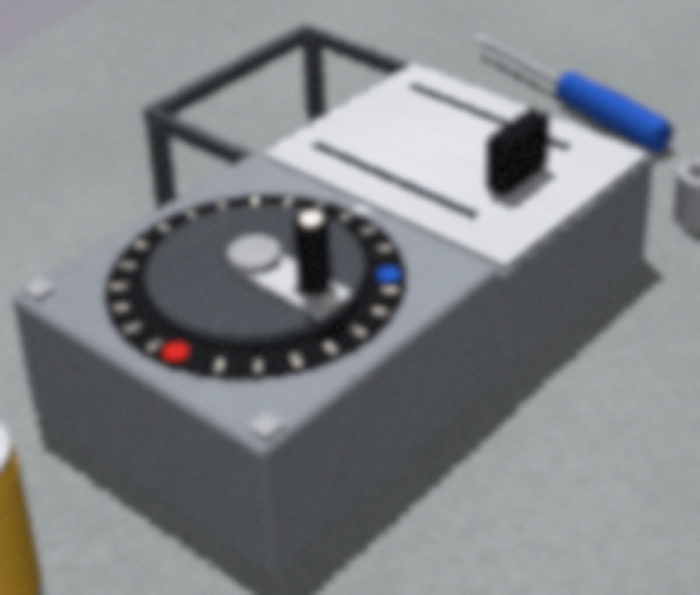

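```bash
python3 - <<'E'
from h import *
np.set_printoptions(precision=1,suppress=True)
pt=ctrl.camera_params('top'); ps=ctrl.camera_params('side')
ft=lambda u,v:((u+.5)/4.4+140-.5,(v+.5)/4.4+150-.5)
fs=lambda u,v:((u+.5)/3.5+170-.5,(v+.5)/3.5+170-.5)
def blob(im,mask):
    n,l,s,c=cv2.connectedComponentsWithStats(mask.astype(np.uint8)); i=1+np.argmax(s[1:,4]); return c[i],s[i,4]
it=cv2.imread('pics/t0.png').astype(int); iS=cv2.imread('pics/s0.png').astype(int)
for nm,p,im,(x0,x1,y0,y1) in (('top',pt,it,(170,260,160,250)),('side',ps,iS,(200,300,220,300))):
    c=im[y0:y1,x0:x1]; b,g,r=c[...,0],c[...,1],c[...,2]
    for k,m in (('red',(r-g>60)&(r-b>60)),('blue',(b-r>50)&(b-g>30))):
        q,a=blob(c,m); u,v=q[0]+x0,q[1]+y0; print(nm,k,u,v,a,atz(p,u,v,81))
    
print('top: dial ctr',atz(pt,*ft(345,235),81),'hub',atz(pt,*ft(340,230),97),'grip',atz(pt,*ft(311,298),137),'arm end',atz(pt,*ft(328,332),94),'handle',atz(pt,*ft(613,375),112))
print('corners',[atz(pt,*ft(*q),80) for q in ((235,52),(783,173),(722,478),(162,357))])
print('side: ctr',atz(ps,*fs(255,288),81),'hub',atz(ps,*fs(255,253),95),'grip',atz(ps,*fs(311,218),137),'corner',atz(ps,*fs(265,447),80),atz(ps,*fs(18,300),80))
print('side handle top', atz(ps,*fs(519,130),112))
E
```

```text
top red 190.04 201.6 25 [556.6 239.2  81. ]
top blue 230.17391304347825 227.0 23 [495.6 138.4  81. ]
side red 219.79166666666666 269.9375 48 [558.4 236.6  81. ]
side blue 280.53846153846155 247.76923076923077 39 [497.3 135.5  81. ]
top: dial ctr [554.3 170.2  81. ] hub [555.1 170.7  97. ] grip [513.8 178.8 137. ] arm end [498.8 175.8  94. ] handle [477.2  19.1 112. ]
corners [array([658. , 236.2,  80. ]), array([594.4, -75.9,  80. ]), array([422.6, -42.9,  80. ]), array([484.2, 269.6,  80. ])]
side: ctr [551.5 177.4  81. ] hub [556.7 167.8  95. ] grip [514.4 179.  137. ] corner [485.4 271.   80. ] [653.6 240.   80. ]
side handle top [475.8  22.5 112. ]
```

```bash
cat >> h.py <<'E'
np.set_printoptions(precision=2,suppress=True)
def rel(targets,yaw=None,s=None):
    """world targets -> tool-frame shifts + turn(deg) from present measured pose"""
    s=s or ctrl.read_state(); Rm=R.from_euler('xyz',s['tool_rot']).as_matrix(); p=np.array(s['eef_pos'])
    out=[]
    for i,t in enumerate(targets):
        d=Rm.T@(np.array(t)-p); y=yaw if yaw is not None else s['tool_rot'][2]
        tr=-np.degrees((y-s['tool_rot'][2]+np.pi)%(2*np.pi)-np.pi)
        out.append([round(float(v),1) for v in d]+[round(float(tr),1)])
    return out
def st():
    s=ctrl.read_state(); print('t',round(s['clock'],2),'p',s['eef_pos'],'rpy',np.degrees(s['tool_rot']),'F',s['force'],'w',round(s['width'],1)); return s
E
python3 - <<'E'
from h import *
s=st(); y=np.radians(-12)
# via point and target, z 245
for P in ([440,-250,250],[514,0,250],[514,179,250]): print(rel([P],y))
E
```

```text
t 0.1 p [ 242.   -602.7   244.48] rpy [180.     0.1  -68.13] F [-0.25  0.07  0.21] w 85.5
[[-253.5, -315.2, -5.1, -56.1]]
[[-458.0, -477.0, -4.8, -56.1]]
[[-624.1, -543.7, -4.5, -56.1]]
```

>>> {"op": "send_rows", "data": {"commands": [[85, -60, -75, -5, -8], [85, -95, -115, -5, -16], [85, -125, -155, -5, -24], [85, -155, -195, -5, -32], [85, -190, -235, -5, -40]]}}

```text
clock: 0.6
eef_pos: [364.8, -383.1, 249.5]
tool_rot: [-3.14, 0.001, -0.485]
force: [-0.2, -1.3, -0.2]
width: 84.6
```

```bash
python3 - <<'E'
from h import *
s=st(); y=np.radians(-12)
for P in ([440,-250,250],[500,-50,250],[514,179,250]): print(rel([P],y))
E
```

```text
t 0.6 p [ 364.78 -383.11  249.52] rpy [-179.93    0.07  -27.8 ] F [-0.25 -1.33 -0.22] w 84.6
[[4.5, -152.8, -0.3, -15.8]]
[[-35.7, -357.7, -0.0, -15.8]]
[[-130.1, -566.8, 0.3, -15.8]]
```

Aim next at about (500,-50,250), then on.

>>> {"op": "send_rows", "data": {"commands": [[85, 0, -50, 0, -5], [85, -2, -100, 0, -10], [85, -5, -150, 0, -15.8], [85, -13, -195, 0, -15.8], [85, -20, -240, 0, -15.8]]}}

```text
clock: 1.1
eef_pos: [459.2, -159.3, 249.7]
tool_rot: [-3.14, 0.001, -0.209]
force: [0.7, -0.6, -0.7]
width: 84.7
```

```bash
python3 - <<'E'
from h import *
s=st(); y=np.radians(-12)
for P in ([500,-50,250],[514,179,250]): print(rel([P],y))
E
```

```text
t 1.1 p [ 459.22 -159.31  249.67] rpy [-179.9     0.08  -11.97] F [ 0.72 -0.64 -0.74] w 84.7
[[17.2, -115.4, -0.1, 0.0]]
[[-16.6, -342.3, 0.3, 0.0]]
```

>>> {"op": "send_rows", "data": {"commands": [[85, 0, -50, 0, 0], [85, 0, -100, 0, 0], [85, -5, -150, 0, 0], [85, -7, -190, 0, 0], [85, -10, -220, 0, 0]]}}

```text
clock: 1.6
eef_pos: [495.0, 61.6, 250.0]
tool_rot: [-3.139, 0.001, -0.205]
force: [0.6, -0.2, -0.6]
width: 85.3
```

```bash
python3 - <<'E'
from h import *
s=st(); y=np.radians(-12)
p,_=snap('wrist','w0.png'); print(p); st()
print(rel([[514,179,250]],y))
E
```

```text
t 1.6 p [495.03  61.6  250.01] rpy [-179.83    0.08  -11.77] F [ 0.57 -0.25 -0.65] w 85.3
{'fx': 325.19226210127806, 'fy': 325.19226210127806, 'cx': 281.1160124908432, 'cy': 217.8949522881532, 'cam_to_world': array([[  0.98,  -0.19,  -0.06, 511.84],
       [ -0.2 ,  -0.93,  -0.29, 137.45],
       [ -0.  ,   0.3 ,  -0.95, 378.26],
       [  0.  ,   0.  ,   0.  ,   1.  ]])}
t 1.65 p [495.46  66.93 250.29] rpy [-179.58    0.06  -11.46] F [1.13 4.6  0.36] w 85.1
[[-4.1, -113.5, 1.1, 0.5]]
```

View pics/w0.png

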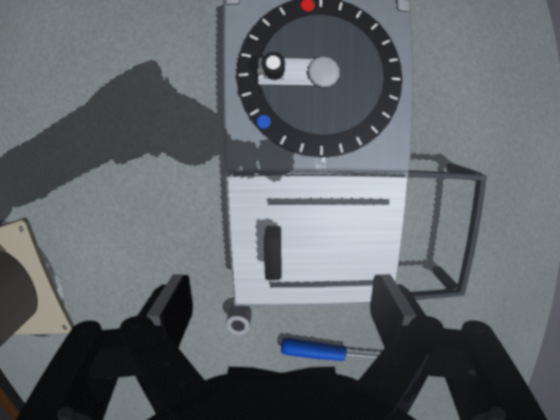

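The wrist view shows the red dot at (308,5), blue at (264,121), the grip top at (273,63), the hub at (323,71) and the handle at (273,252). The arm was still settling, so I'll retake it and measure.

```bash
python3 - <<'E'
from h import *
s=st()
p,im=snap('wrist','w1.png'); s2=st()
im=im[:,:,::-1].astype(int); b,g,r=im[...,0],im[...,1],im[...,2]
def bl(m,x0,x1,y0,y1):
    mm=np.zeros(m.shape,np.uint8); mm[y0:y1,x0:x1]=m[y0:y1,x0:x1]
    n,l,S,c=cv2.connectedComponentsWithStats(mm); i=1+np.argmax(S[1:,4]); return c[i],S[i,4],S[i]
for k,m,z in (('red',(r-g>60)&(r-b>60),81),('blue',(b-r>50)&(b-g>30),81)):
    c,a,S=bl(m,220,420,0,160); print(k,c,a,S,atz(p,*c,z,True))
c,a,S=bl((r+g+b<90),255,290,200,300); print('handle',c,S,atz(p,*c,112,True))
cv2.imwrite('pics/w1z.png',cv2.resize(im[0:180,210:430].astype(np.uint8),None,fx=3.3,fy=3.3,interpolation=cv2.INTER_CUBIC))
E
```

```text
t 1.65 p [495.46  66.93 250.29] rpy [-179.58    0.06  -11.46] F [1.13 4.6  0.36] w 85.1
t 1.7 p [495.13  63.67 250.12] rpy [-179.71    0.08  -11.5 ] F [ 0.25 -0.06  0.42] w 85.4
red [309.27  11.16] 147 [303   5  14  13 147] [557.32 240.16  81.  ]
blue [264.77 127.77] 172 [258 121  15  15 172] [495.59 139.22  81.  ]Traceback (most recent call last):
  File "<stdin>", line 10, in <module>
  File "<stdin>", line 7, in bl
    return _wrapfunc(a, 'argmax', axis=axis, out=out, **kwds)
    return bound(*args, **kwds)
ValueError: attempt to get argmax of an empty sequence
```

```bash
python3 - <<'E'
from h import *
im=cv2.imread('pics/w1.png')
cv2.imwrite('pics/w1z.png',cv2.resize(im[0:180,210:430].astype(np.uint8),None,fx=3.3,fy=3.3,interpolation=cv2.INTER_CUBIC))
cv2.imwrite('pics/w1y.png',cv2.resize(im[170:320,210:430].astype(np.uint8),None,fx=3.3,fy=3.3,interpolation=cv2.INTER_CUBIC))
E
```

```text
(no output)
```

View pics/w1z.png

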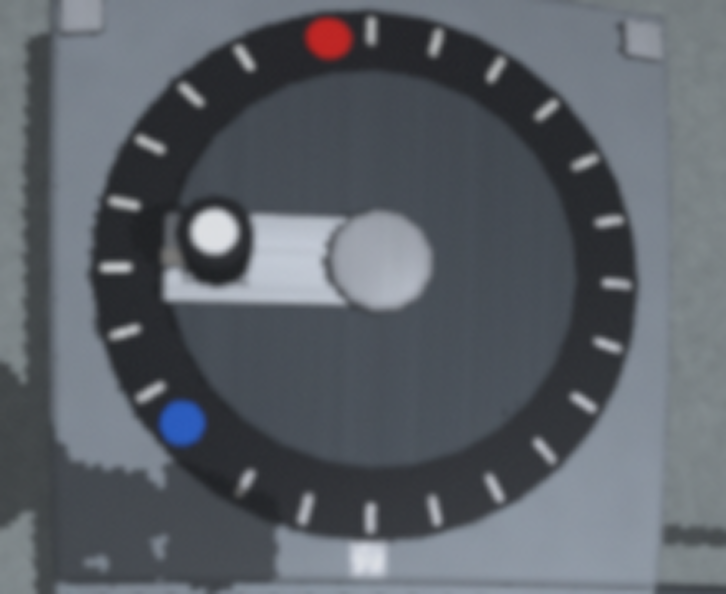

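View pics/w1y.png

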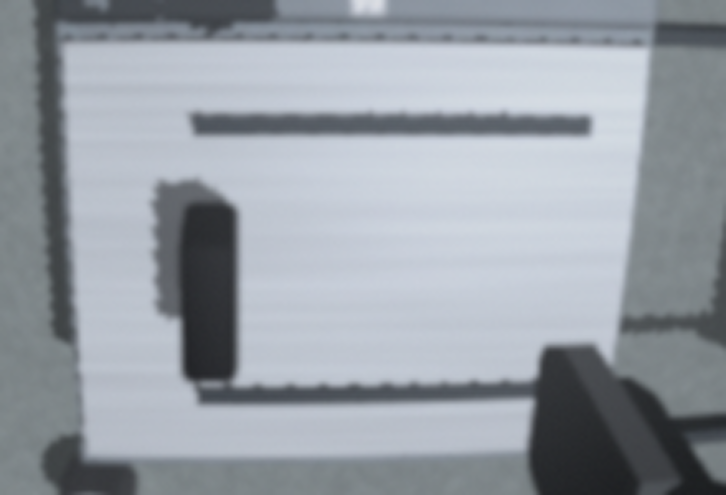

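```bash
python3 - <<'E'
from h import *
# reconstruct camera at w1: camera fixed to tool
p=ctrl.camera_params('wrist'); s=ctrl.read_state()
def T(pos,rpy):
    M=np.eye(4); M[:3,:3]=R.from_euler('xyz',rpy).as_matrix(); M[:3,3]=pos; return M
X=np.linalg.inv(T(s['eef_pos'],s['tool_rot']))@p['cam_to_world']
print('tool->cam',X)
p=dict(p); p['cam_to_world']=T([495.46,66.93,250.29],np.radians([-179.58,.06,-11.46]))@X
print(p['cam_to_world'])
f=lambda u,v:((u+.5)/3.3+210-.5,(v+.5)/3.3-.5)
W=lambda u,v,z:atz(p,*f(u,v),z,True)
cir=[W(u,v,81) for u,v in ((92,268),(636,284),(370,10),(370,538))]
print(np.array(cir),[np.linalg.norm(cir[0]-cir[1]),np.linalg.norm(cir[2]-cir[3])])
A=np.array(cir); M=np.c_[2*A[:,:2],np.ones(4)]; sol=np.linalg.lstsq(M,(A[:,:2]**2).sum(1),rcond=None)[0]; c=sol[:2]; print('centre',c,'r',np.sqrt(sol[2]+c@c))
red=W(330,39,81);blue=W(183,423,81);grip=W(213,232,137);hub=W(381,261,97)
print('red',red,'blue',blue,'grip',grip,'hub',hub)
m=(red+blue)[:2]/2; d=(blue-red)[:2]; L=np.linalg.norm(d); d/=L; c2=m+34*np.array([-d[1],d[0]]); c3=m-34*np.array([-d[1],d[0]]); print(L,c2,c3)
c=np.array([555.,170.5])
for n,q in (('red',red),('blue',blue),('grip',grip)):
    e=q[:2]-c; print(n,np.linalg.norm(e),np.degrees(np.arctan2(e[1],e[0])))
g=lambda u,v:((u+.5)/3.3+210-.5,(v+.5)/3.3+170-.5)
V=lambda u,v,z:atz(p,*g(u,v),z,True)
print('handle top corners',[V(u,v,112)[:2] for u,v in ((187,205),(236,205),(236,378),(184,378))],V(211,292,112))
print('seam',V(65,42,80),V(645,46,80)); print('slot',V(192,123,80),V(592,126,80),V(200,395,80))
e=W(371,30,81)-W(370,518,81); print('tick yaw',np.degrees(np.arctan2(e[1],e[0]))-90); e=W(617,284,81)-W(115,267,81); print(np.degrees(np.arctan2(e[1],e[0])))
E
```

```text
tool->cam [[   1.     -0.     -0.      0.79]
 [   0.      0.95    0.3   -78.07]
 [   0.     -0.3     0.95 -128.  ]
 [   0.      0.      0.      1.  ]]
[[  0.98  -0.19  -0.06 511.7 ]
 [ -0.2   -0.94  -0.29 142.34]
 [ -0.     0.29  -0.96 378.86]
 [  0.     0.     0.     1.  ]]
[[480.34 187.05  81.  ]
 [630.37 157.1   81.  ]
 [570.57 247.05  81.  ]
 [540.53  97.45  81.  ]] [np.float64(152.98785932459768), np.float64(152.587332856035)]
centre [555.4  172.28] r 76.39408545378379
red [557.61 239.79  81.  ] blue [495.89 139.1   81.  ] grip [514.09 180.82 137.  ] hub [555.57 171.61  97.  ]
118.10227716896433 [555.74 171.68] [497.76 207.21]
red 69.34038065882679 87.8433853060634
blue 66.93396740941853 -152.02340937856357
grip 42.1905509326653 165.837683014668
handle top corners [array([479.88,  52.14]), array([492.56,  49.57]), array([482.23,  -1.24]), array([467.85,   1.62])] [480.89  26.28 112.  ]
seam [452.23  96.32  80.  ] [619.24  62.64  80.  ]
slot [482.81  65.56  80.  ] [599.67  41.31  80.  ] [466.23 -22.31  80.  ]
tick yaw -11.466611562033535
-11.527715292472266
```

```bash
python3 - <<'E'
from h import *
s=st(); y=np.radians(-12)
for P in ([514.3,180.3,200],[514.3,180.3,160],[514.3,180.3,116]): print(rel([P],y))
E
```

```text
t 1.7 p [495.13  63.67 250.12] rpy [-179.71    0.08  -11.5 ] F [ 0.25 -0.06  0.42] w 85.4
[[-4.4, -117.9, 50.7, 0.5]]
[[-4.3, -117.7, 90.7, 0.5]]
[[-4.3, -117.4, 134.7, 0.5]]
```

>>> {"op": "send_rows", "data": {"commands": [[60, -2, -40, 10, 0.5], [60, -4, -80, 25, 0.5], [60, -4.3, -117, 50, 0.5], [60, -4.3, -117.8, 70, 0.5], [60, -4.3, -117.8, 80, 0.5]]}}

```text
clock: 2.2
eef_pos: [513.2, 180.3, 168.7]
tool_rot: [-3.139, 0.004, -0.208]
force: [-0.3, -0.5, 1.3]
width: 60.2
```

```bash
python3 - <<'E'
from h import *
s=st(); p,im=snap('wrist','w2.png'); s=st()
for P in ([514.3,180.3,160],[514.3,180.3,116]): print(rel([P],np.radians(-12)))
E
```

```text
t 2.2 p [513.19 180.26 168.65] rpy [-179.84    0.25  -11.91] F [-0.31 -0.51  1.25] w 60.2
t 2.25 p [512.78 178.77 167.88] rpy [-179.92    0.32  -12.01] F [-0.51 -0.68 -1.1 ] w 59.9
[[1.2, -1.8, 7.9, -0.0]]
[[1.5, -1.7, 51.9, -0.0]]
```

View pics/w2.png

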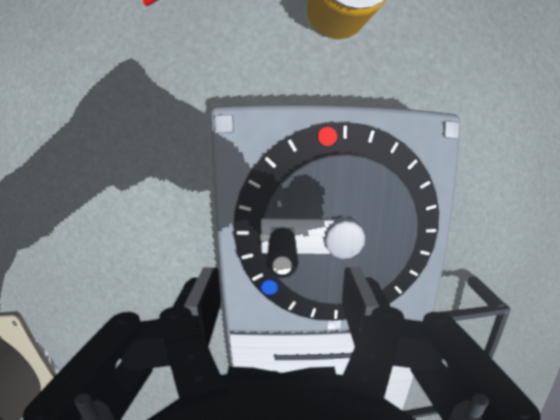

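The post top at (282,266) sits midway between the fingers, which are at columns 215 and 350. I'll descend and close.

>>> {"op": "send_rows", "data": {"commands": [[50, 1.2, -1.8, 15, 0], [40, 1.2, -1.8, 35, 0], [34, 1.3, -1.8, 48, 0], [34, 1.4, -1.8, 52, 0], [34, 1.4, -1.8, 52, 0]]}}

```text
clock: 2.75
eef_pos: [514.3, 179.6, 115.9]
tool_rot: [-3.141, 0.006, -0.211]
force: [-0.8, 0.4, 1.0]
width: 34.2
```

```bash
python3 - <<'E'
from h import *
s=st(); print(rel([[514.3,180.3,116]],np.radians(-12)))
E
```

```text
t 2.75 p [514.34 179.57 115.88] rpy [-179.96    0.33  -12.07] F [-0.77  0.41  0.97] w 34.2
[[-0.2, -0.7, -0.1, -0.1]]
```

>>> {"op": "send_rows", "data": {"commands": [[20, 0, -0.5, 0, 0], [10, 0, -0.5, 0, 0], [10, 0, -0.5, 0, 0], [10, 0, -0.5, 0, 0]]}}

```text
clock: 3.15
eef_pos: [514.8, 180.1, 116.7]
tool_rot: [-3.14, 0.005, -0.211]
force: [-1.3, -0.7, 6.5]
width: 16.7
```

```bash
python3 - <<'E'
from h import *
s=st(); p,im=snap('wrist','w3.png'); s=st()
E
```

```text
t 3.15 p [514.8  180.12 116.66] rpy [-179.94    0.27  -12.08] F [-1.33 -0.69  6.54] w 16.7
t 3.2 p [514.81 180.12 116.66] rpy [-179.94    0.27  -12.07] F [-0.85 -0.25  6.08] w 16.6
```

View pics/w3.png

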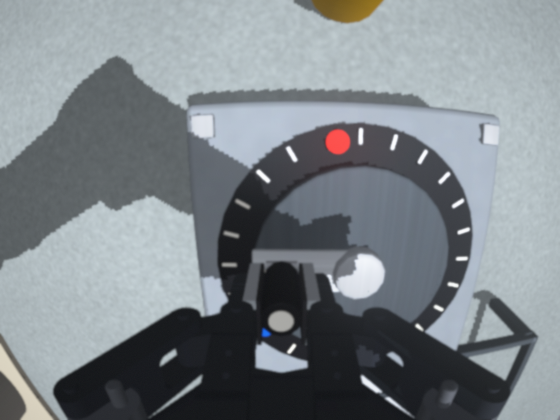

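```bash
cat >> h.py <<'E'
C=np.array([555.4,171.5]); Z=116.5; RAD=42.0
def ang(s): 
    e=np.array(s['eef_pos'])[:2]-C; return np.degrees(np.arctan2(e[1],e[0])),np.hypot(*e)
def circ(steps,c=None,final=None,yaw=-12.0,z=Z):
    """steps: list of angle increments (cumulative from measured) in deg, + = CCW"""
    s=st(); a,r=ang(s); F=np.array(s['force'])[:2]; er=np.array([np.cos(np.radians(a)),np.sin(np.radians(a))]); et=np.array([-er[1],er[0]])
    print('ang %.1f r %.2f Fr %.1f Ft %.1f'%(a,r,F@er,F@et))
    T=[]
    for d in steps:
        b=np.radians(a+d); T.append([C[0]+RAD*np.cos(b),C[1]+RAD*np.sin(b),z])
    print(rel(T,np.radians(yaw),s))
    return a
E
python3 -c "
from h import *
circ([-6,-14,-22,-30,-38])"
```

```text
t 3.2 p [514.81 180.12 116.66] rpy [-179.94    0.27  -12.07] F [-0.85 -0.25  6.08] w 16.6
ang 168.0 r 41.49 Fr 0.8 Ft 0.4
[[-0.3, -4.4, 0.2, -0.1], [0.7, -10.2, 0.2, -0.1], [2.5, -15.7, 0.2, -0.1], [5.1, -21.0, 0.2, -0.1], [8.4, -25.9, 0.2, -0.1]]
```

>>> {"op": "send_rows", "data": {"commands": [[10, -0.3, -4.4, 0, 0], [10, 0.7, -10.2, 0, 0], [10, 2.5, -15.7, 0, 0], [10, 5.1, -21, 0, 0], [10, 8.4, -26, 0, 0]]}}

```text
clock: 3.7
eef_pos: [528.9, 204.6, 116.7]
tool_rot: [-3.14, 0.005, -0.21]
force: [-1.5, -0.8, 3.4]
width: 16.5
```

```bash
python3 -c "
from h import *
circ([-10,-20,-30,-40,-50])"
```

```text
t 3.7 p [528.85 204.55 116.7 ] rpy [-179.92    0.27  -12.05] F [-1.53 -0.8   3.39] w 16.5
ang 128.8 r 42.40 Fr 0.3 Ft 1.7
[[5.4, -5.0, 0.2, -0.0], [11.3, -9.3, 0.2, -0.0], [17.9, -12.5, 0.1, -0.0], [25.0, -14.5, 0.1, -0.0], [32.3, -15.2, 0.1, -0.0]]
```

>>> {"op": "send_rows", "data": {"commands": [[10, 5.4, -5, 0, 0], [10, 11.3, -9.3, 0, 0], [10, 17.9, -12.5, 0, 0], [10, 25, -14.5, 0, 0], [10, 32.3, -15.2, 0, 0]]}}

```text
clock: 4.2
eef_pos: [564.3, 213.0, 116.6]
tool_rot: [-3.14, 0.005, -0.21]
force: [-2.4, -0.4, 4.3]
width: 16.4
```

```bash
python3 -c "
from h import *
circ([-10,-20,-30,-40,-50])"
```

```text
t 4.2 p [564.3  212.95 116.6 ] rpy [-179.9     0.26  -12.04] F [-2.44 -0.37  4.28] w 16.4
ang 77.9 r 42.40 Fr -0.9 Ft 2.3
[[7.3, 1.0, 0.1, -0.0], [14.4, 2.9, 0.0, -0.0], [21.0, 6.1, -0.0, -0.0], [27.0, 10.3, -0.0, -0.0], [32.2, 15.4, -0.1, -0.0]]
```

>>> {"op": "send_rows", "data": {"commands": [[10, 7.3, 1, 0, 0], [10, 14.4, 3, 0, 0], [10, 21, 6, 0, 0], [10, 27, 10.3, 0, 0], [10, 32.2, 15.4, 0, 0]]}}

```text
clock: 4.7
eef_pos: [593.1, 191.0, 116.6]
tool_rot: [-3.139, 0.004, -0.21]
force: [-2.4, 2.9, 5.1]
width: 16.0
```

```bash
python3 -c "
from h import *
circ([-10,-20,-30,-40,-50])
p,im=snap('wrist','w4.png')"
```

```text
t 4.7 p [593.09 190.99 116.58] rpy [-179.86    0.25  -12.05] F [-2.4   2.94  5.13] w 16.0
ang 27.3 r 42.43 Fr -0.8 Ft 3.7
[[3.8, 6.3, 0.0, -0.0], [6.8, 13.0, 0.0, -0.0], [8.6, 20.1, -0.0, -0.0], [9.2, 27.4, -0.0, -0.0], [8.5, 34.7, -0.0, -0.0]]
```

View pics/w4.png

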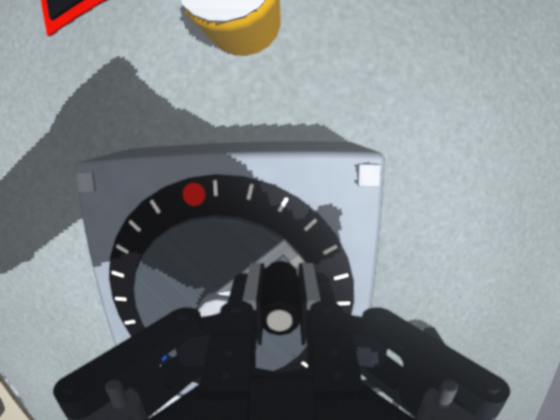

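The dial follows, with the crank arm turning and the post held. I'll check the post's offset in the tool frame while continuing.

```bash
python3 -c "
from h import *
p=ctrl.camera_params('wrist'); s=ctrl.read_state()
for u,v in ((280,320),(282,320)):
  P=atz(p,u,v,137,True); print(P, rel([P],None,s))
print(ang(s)); 
circ([-10,-20,-30,-40,-50])
"
```

```text
[594.32 190.96 137.  ] [[0.3, -1.4, -20.5, -0.0]]
[595.1  190.79 137.  ] [[1.1, -1.4, -20.5, -0.0]]
(np.float64(25.501499350456616), np.float64(42.41007769383383))
t 4.75 p [593.68 189.76 116.53] rpy [-179.88    0.23  -12.14] F [-2.61  1.19  4.9 ] w 16.4
ang 25.5 r 42.41 Fr -1.8 Ft 2.2
[[3.6, 6.4, 0.0, -0.1], [6.4, 13.2, -0.0, -0.1], [8.0, 20.3, -0.0, -0.1], [8.4, 27.6, -0.1, -0.1], [7.4, 34.9, -0.1, -0.1]]
```

>>> {"op": "send_rows", "data": {"commands": [[10, 3.6, 6.4, 0, 0], [10, 6.4, 13.2, 0, 0], [10, 8, 20.3, 0, 0], [10, 8.4, 27.6, 0, 0], [10, 7.4, 35, 0, 0]]}}

```text
clock: 5.25
eef_pos: [594.3, 153.9, 116.7]
tool_rot: [-3.138, 0.002, -0.212]
force: [0.5, 3.1, 3.1]
width: 16.5
```

```bash
python3 -c "
from h import *
circ([-10,-20,-30,-40,-50])"
```

```text
t 5.25 p [594.26 153.87 116.68] rpy [-179.81    0.14  -12.14] F [0.53 3.08 3.11] w 16.5
ang -24.4 r 42.68 Fr -0.8 Ft 3.0
[[-2.8, 6.8, 0.2, -0.1], [-6.2, 13.4, 0.1, -0.1], [-10.6, 19.2, 0.1, -0.1], [-16.0, 24.1, 0.1, -0.1], [-22.2, 28.1, 0.1, -0.1]]
```

>>> {"op": "send_rows", "data": {"commands": [[10, -2.8, 6.8, 0, 0], [10, -6.2, 13.4, 0, 0], [10, -10.6, 19.2, 0, 0], [10, -16, 24.1, 0, 0], [10, -22.2, 28.1, 0, 0]]}}

```text
clock: 5.75
eef_pos: [566.9, 130.0, 116.8]
tool_rot: [-3.139, 0.001, -0.212]
force: [4.5, 2.5, 1.7]
width: 16.7
```

```bash
python3 -c "
from h import *
circ([-10,-20,-30,-40,-50])"
```

```text
t 5.75 p [566.94 129.98 116.82] rpy [-179.83    0.04  -12.17] F [4.54 2.54 1.7 ] w 16.7
ang -74.5 r 43.09 Fr -1.2 Ft 5.1
[[-7.3, 1.9, 0.3, -0.2], [-14.4, 3.5, 0.3, -0.2], [-21.7, 3.8, 0.3, -0.2], [-29.0, 2.9, 0.3, -0.2], [-36.0, 0.7, 0.3, -0.2]]
```

>>> {"op": "send_rows", "data": {"commands": [[10, -7.3, 1.9, 0, 0], [10, -14.4, 3.5, 0, 0], [10, -21.7, 3.8, 0, 0], [10, -29, 2.9, 0, 0], [10, -36, 0.7, 0, 0]]}}

```text
clock: 6.25
eef_pos: [532.4, 134.2, 116.9]
tool_rot: [-3.141, -0.002, -0.214]
force: [5.9, -1.9, 0.8]
width: 16.4
```

```bash
python3 -c "
from h import *
circ([-10,-20,-30,-40,-50])"
```

```text
t 6.25 p [532.39 134.18 116.91] rpy [-179.97   -0.11  -12.28] F [ 5.95 -1.94  0.82] w 16.4
ang -121.7 r 43.84 Fr -1.5 Ft 6.1
[[-6.1, -4.8, 0.4, -0.3], [-12.1, -8.9, 0.4, -0.3], [-17.3, -14.0, 0.4, -0.3], [-21.6, -20.0, 0.4, -0.3], [-24.8, -26.6, 0.4, -0.3]]
```

>>> {"op": "send_rows", "data": {"commands": [[10, -6.1, -4.8, 0, 0], [10, -12.1, -9, 0, 0], [10, -17.3, -14, 0, 0], [10, -21.6, -20, 0, 0], [10, -24.8, -26.6, 0, 0]]}}

```text
clock: 6.75
eef_pos: [512.8, 160.5, 116.7]
tool_rot: [3.135, -0.001, -0.217]
force: [2.1, -5.2, 4.8]
width: 16.6
```

```bash
python3 -c "
from h import *
circ([-10,-20,-30,-40,-50])"
```

```text
t 6.75 p [512.83 160.53 116.68] rpy [179.6   -0.06 -12.44] F [ 2.15 -5.24  4.81] w 16.6
ang -165.5 r 43.96 Fr -0.8 Ft 5.6
[[-1.0, -7.7, 0.1, -0.4], [-2.5, -14.8, 0.1, -0.4], [-2.7, -22.2, 0.0, -0.4], [-1.7, -29.4, -0.0, -0.4], [0.6, -36.4, -0.1, -0.4]]
```

>>> {"op": "send_rows", "data": {"commands": [[10, -1, -7.7, 0, 0], [10, -2.5, -14.8, 0, 0], [10, -2.7, -22.2, 0, 0], [10, -1.7, -29.4, 0, 0], [10, 0.6, -36.4, 0, 0]]}}

```text
clock: 7.25
eef_pos: [517.9, 190.7, 116.3]
tool_rot: [3.124, 0.004, -0.219]
force: [-3.2, -6.8, 11.6]
width: 16.7
```

```bash
python3 -c "
from h import *
circ([-10,-19,-27,-34,-40])"
```

```text
t 7.25 p [517.87 190.72 116.31] rpy [179.     0.23 -12.56] F [-3.24 -6.78 11.6 ] w 16.7
ang 152.9 r 42.16 Fr -0.2 Ft 7.5
[[2.6, -6.9, -0.3, -0.6], [5.8, -12.6, -0.4, -0.6], [9.4, -17.3, -0.5, -0.6], [13.0, -20.9, -0.6, -0.6], [16.5, -23.6, -0.7, -0.6]]
```

>>> {"op": "send_rows", "data": {"commands": [[10, 2.6, -6.9, 0, 0], [10, 5.8, -12.6, 0, 0], [10, 9.4, -17.3, -0.5, 0], [10, 13, -20.9, -0.5, 0], [10, 16.5, -23.6, -0.5, 0]]}}

```text
clock: 7.75
eef_pos: [534.5, 206.9, 116.2]
tool_rot: [3.115, 0.011, -0.22]
force: [-6.6, -2.2, 13.5]
width: 16.3
```

```bash
python3 -c "
from h import *
circ([-8,-15,-20,-24,-28])"
```

```text
t 7.75 p [534.46 206.9  116.21] rpy [178.5    0.65 -12.6 ] F [-6.6  -2.2  13.46] w 16.3
ang 120.6 r 41.13 Fr 1.5 Ft 6.8
[[3.9, -4.3, -0.5, -0.6], [8.3, -7.0, -0.6, -0.6], [11.6, -8.6, -0.7, -0.6], [14.3, -9.7, -0.7, -0.6], [17.1, -10.5, -0.8, -0.6]]
```

>>> {"op": "send_rows", "data": {"commands": [[10, 3.9, -4.3, -0.5, 0], [10, 8.3, -7, -0.8, 0], [10, 11.6, -8.6, -1, 0], [10, 14.3, -9.7, -1, 0], [10, 17.1, -10.5, -1, 0]]}}

```text
clock: 8.25
eef_pos: [547.9, 211.6, 116.3]
tool_rot: [3.108, 0.02, -0.22]
force: [-7.5, -0.2, 10.4]
width: 16.6
```

```bash
python3 -c "
from h import *
circ([-2,-4,-6,-8,-10])
p,im=snap('wrist','w5.png');p,im=snap('top','t5.png')
cv2.imwrite('pics/t5z.png',cv2.resize(im[150:250,160:270,::-1],None,fx=5,fy=5,interpolation=cv2.INTER_CUBIC))
circ([-2,-4,-6,-8,-10])"
```

```text
t 8.25 p [547.87 211.56 116.27] rpy [178.08   1.17 -12.59] F [-7.49 -0.18 10.36] w 16.6
ang 100.6 r 40.76 Fr 1.2 Ft 7.4
[[0.9, -1.7, -0.3, -0.6], [2.2, -2.2, -0.4, -0.6], [3.6, -2.7, -0.4, -0.6], [5.0, -3.1, -0.4, -0.6], [6.5, -3.4, -0.5, -0.6]]
t 8.35 p [548.48 211.84 116.32] rpy [178.13   1.11 -12.59] F [-7.2   0.12  8.56] w 16.2
ang 99.7 r 40.93 Fr 1.3 Ft 7.1
[[1.0, -1.5, -0.3, -0.6], [2.3, -2.0, -0.3, -0.6], [3.7, -2.4, -0.3, -0.6], [5.2, -2.8, -0.4, -0.6], [6.6, -3.2, -0.4, -0.6]]
```

View pics/w5.png

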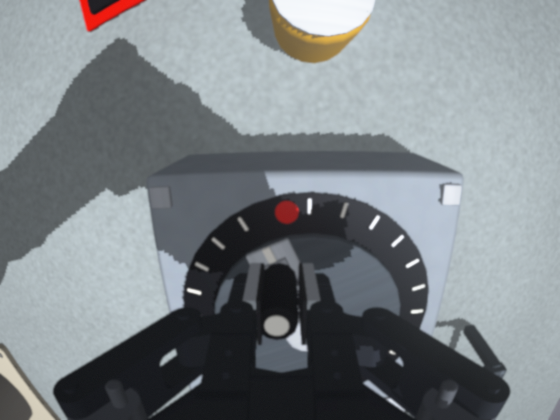

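View pics/t5z.png

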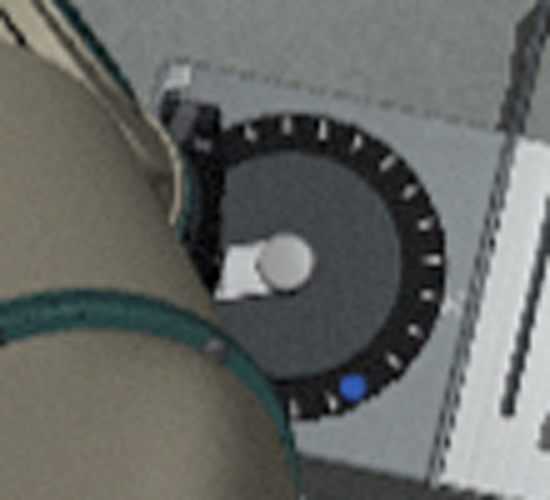

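The crank arm in the top view points to about 99°, which agrees with the TCP angle. Red is about 11° further on.

>>> {"op": "send_rows", "data": {"commands": [[10, 2.3, -2, -0.5, 0], [10, 4.5, -2.5, -0.6, 0], [10, 6.6, -3.2, -0.6, 0], [10, 8, -3.4, -0.6, 0], [10, 8, -3.4, -0.6, 0]]}}

```text
clock: 8.85
eef_pos: [552.8, 212.4, 116.3]
tool_rot: [3.104, 0.026, -0.22]
force: [-6.2, 0.2, 7.9]
width: 16.3
```

```bash
python3 -c "
from h import *
circ([-2,-4,-6,-8,-10])"
```

```text
t 8.85 p [552.78 212.44 116.29] rpy [177.86   1.51 -12.58] F [-6.19  0.22  7.91] w 16.3
ang 93.7 r 41.02 Fr 0.6 Ft 6.2
[[1.1, -1.3, -0.3, -0.6], [2.6, -1.6, -0.3, -0.6], [4.0, -1.9, -0.4, -0.6], [5.4, -2.2, -0.4, -0.6], [6.9, -2.3, -0.5, -0.6]]
```

>>> {"op": "send_rows", "data": {"commands": [[10, 4, -1.5, -0.4, 0], [10, 6, -2, -0.4, 0], [10, 7, -2.3, -0.4, 0], [10, 7, -2.3, -0.4, 0]]}}

```text
clock: 9.25
eef_pos: [555.7, 212.7, 116.2]
tool_rot: [3.1, 0.033, -0.219]
force: [-7.5, 1.8, 8.9]
width: 16.5
```

```bash
python3 -c "
from h import *
circ([-2,-4,-6,-8,-10])
p,im=snap('wrist','w6.png');np.save('pw6.npy',p['cam_to_world']);im6=im
p,im=snap('side','s6.png')
cv2.imwrite('pics/s6z.png',cv2.resize(im[200:310,190:320,::-1],None,fx=5,fy=5,interpolation=cv2.INTER_CUBIC))
cv2.imwrite('pics/w6z.png',cv2.resize(im6[170:330,170:420,::-1],None,fx=3.2,fy=3.2,interpolation=cv2.INTER_CUBIC))
circ([-2,-4,-6,-8,-10])"
```

```text
t 9.25 p [555.72 212.67 116.21] rpy [177.62   1.92 -12.55] F [-7.55  1.77  8.9 ] w 16.5
ang 89.6 r 41.17 Fr 1.7 Ft 7.6
[[1.3, -1.1, -0.4, -0.6], [2.7, -1.3, -0.4, -0.6], [4.2, -1.5, -0.5, -0.6], [5.6, -1.6, -0.5, -0.6], [7.1, -1.7, -0.6, -0.6]]
t 9.35 p [555.67 212.66 116.18] rpy [177.62   1.92 -12.55] F [-6.32  1.63  8.3 ] w 16.2
ang 89.6 r 41.17 Fr 1.6 Ft 6.3
[[1.3, -1.1, -0.4, -0.5], [2.7, -1.3, -0.5, -0.5], [4.2, -1.5, -0.5, -0.5], [5.6, -1.6, -0.6, -0.5], [7.1, -1.7, -0.6, -0.5]]
```

View pics/w6z.png

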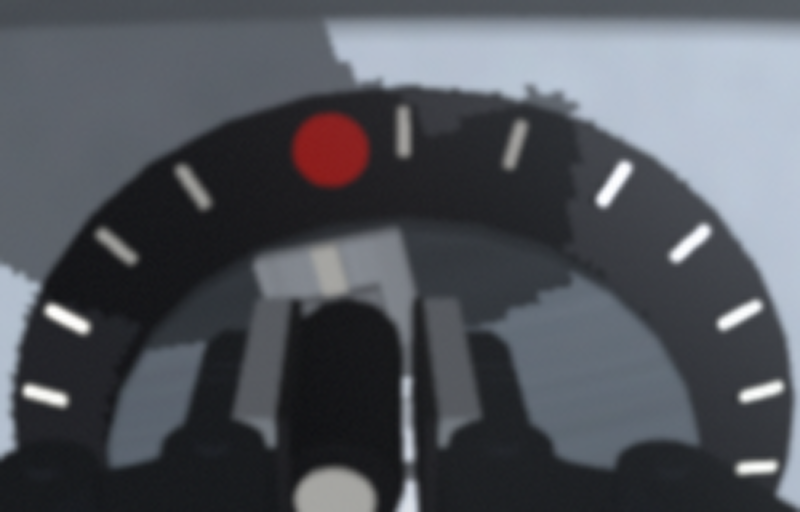

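View pics/s6z.png

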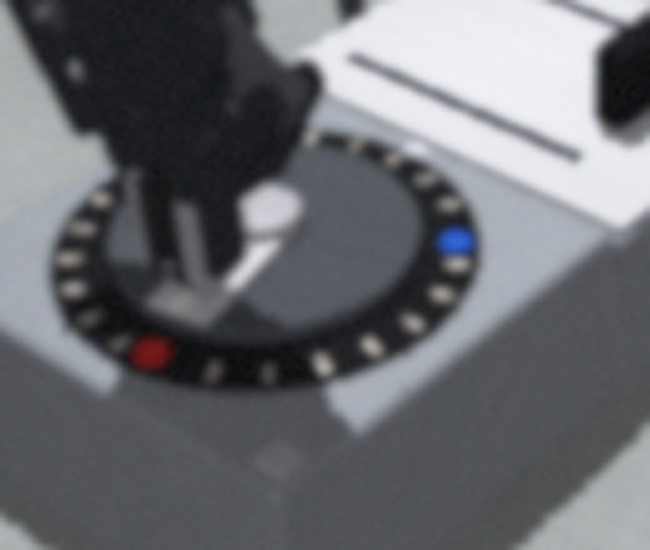

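```bash
cat >> h.py <<'E'
def wang(T,u,v,z,sc,x0,y0):
    p=dict(ctrl.camera_params('wrist')); p['cam_to_world']=T
    P=atz(p,(u+.5)/sc+x0-.5,(v+.5)/sc+y0-.5,z,True); e=P[:2]-C
    return P,np.hypot(*e),np.degrees(np.arctan2(e[1],e[0]))
E
python3 -c "
from h import *
T=np.load('pw6.npy')
print('red',wang(T,331,150,81,3.2,170,170))
for z in (90,94): print('tick',wang(T,328,270,z,3.2,170,170))
for q in ((313,247),(342,293)): print('tick ends',wang(T,*q,94,3.2,170,170))
for q in ((256,263),(403,232)): print('arm end corners',wang(T,*q,94,3.2,170,170))
ps=ctrl.camera_params('side')
f=lambda u,v:((u+.5)/5+190-.5,(v+.5)/5+200-.5)
for n,u,v,z in (('red',152,352,81),('blue',456,241,81),('tick',178,300,94),('hub',272,208,97)):
  P=atz(ps,*f(u,v),z); e=P[:2]-C; print(n,P,np.hypot(*e),np.degrees(np.arctan2(e[1],e[0])))
"
```

```text
red (array([556.88, 239.26,  81.  ]), np.float64(67.77327828639795), np.float64(88.75069675023043))
tick (array([552.96, 222.33,  90.  ]), np.float64(50.88589493100086), np.float64(92.74988614451657))
tick (array([553.64, 224.2 ,  94.  ]), np.float64(52.73053624473007), np.float64(91.91205571340117))
tick ends (array([552.26, 228.57,  94.  ]), np.float64(57.152260208799916), np.float64(93.1507595852604))
tick ends (array([554.89, 219.78,  94.  ]), np.float64(48.28023381753896), np.float64(90.60723690176428))
arm end corners (array([542.76, 227.64,  94.  ]), np.float64(57.547687723021276), np.float64(102.69295238490001))
arm end corners (array([566.5 , 228.23,  94.  ]), np.float64(57.807984561553056), np.float64(78.9294446892021))
red [557.99 236.59  81.  ] 65.14223980018862 87.72377284318831
blue [496.83 135.38  81.  ] 68.80553452609344 -148.33919951174906
tick [555.88 222.53  94.  ] 51.03200295066913 89.46207380628371
hub [553.9  166.97  97.  ] 4.770519303397875 -108.27120176285894
```

Both views put the pointer about 2° short of red, so a small nudge is needed.

>>> {"op": "send_rows", "data": {"commands": [[10, 3, -1.3, -0.4, 0], [10, 5.5, -1.6, -0.4, 0], [10, 5.5, -1.6, -0.4, 0]]}}

```text
clock: 9.65
eef_pos: [557.6, 212.7, 116.2]
tool_rot: [3.096, 0.04, -0.219]
force: [-5.8, 2.1, 7.5]
width: 16.1
```

```bash
python3 -c "
from h import *
circ([2,8,14,20,26])
p,im6=snap('wrist','w7.png');np.save('pw7.npy',p['cam_to_world'])
cv2.imwrite('pics/w7z.png',cv2.resize(im6[170:330,170:420,::-1],None,fx=3.2,fy=3.2,interpolation=cv2.INTER_CUBIC))
circ([6,16,26,36,46])"
```

```text
t 9.65 p [557.56 212.69 116.2 ] rpy [177.41   2.27 -12.52] F [-5.81  2.11  7.51] w 16.1
ang 87.0 r 41.25 Fr 1.8 Ft 5.9
[[-1.6, -0.5, -0.3, -0.5], [-5.8, 0.6, -0.0, -0.5], [-9.9, 2.2, 0.2, -0.5], [-13.9, 4.1, 0.4, -0.5], [-17.6, 6.5, 0.7, -0.5]]
t 9.7 p [557.55 212.71 116.19] rpy [177.42   2.27 -12.52] F [-6.56  1.93  8.71] w 16.9
ang 87.0 r 41.26 Fr 1.6 Ft 6.6
[[-4.4, 0.2, -0.1, -0.5], [-11.3, 2.8, 0.3, -0.5], [-17.6, 6.5, 0.7, -0.5], [-23.1, 11.2, 1.1, -0.5], [-27.8, 16.9, 1.6, -0.5]]
```

View pics/w7z.png

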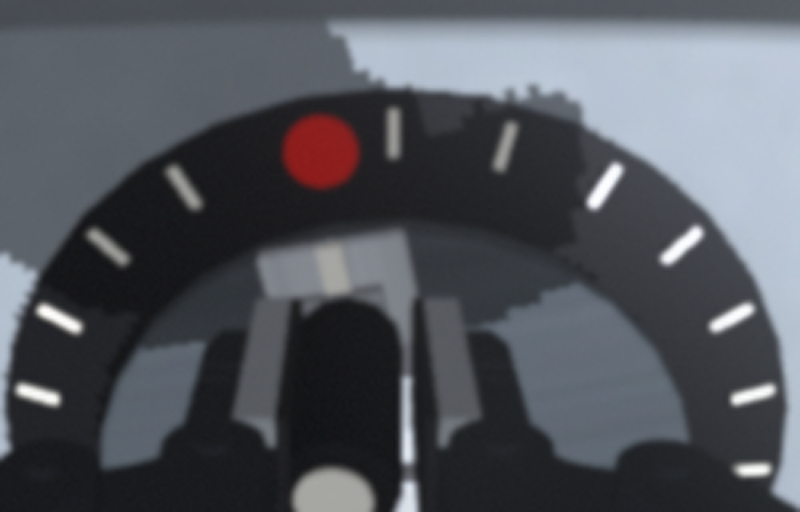

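```bash
python3 -c "
from h import *
T=np.load('pw7.npy')
print('red',wang(T,321,151,81,3.2,170,170))
a=wang(T,332,270,94,3.2,170,170);print('tick',a)
A=wang(T,258,263,94,3.2,170,170)[0];B=wang(T,407,233,94,3.2,170,170)[0]; print((A+B)/2-[*C,0],np.degrees(np.arctan2(*(B-A)[[1,0]]))+90)
"
```

```text
red (array([556.86, 239.37,  81.  ]), np.float64(67.88569322116678), np.float64(88.7712424484827))
tick (array([555.97, 224.03,  94.  ]), np.float64(52.536962377078616), np.float64(89.37764520447118))
[ 1.38 56.22 94.  ] 91.06627171687603
```

Red is reached, with the pointer within about 1°. Now counter-clockwise, 480° in total.

>>> {"op": "send_rows", "data": {"commands": [[10, -6, 0.2, -0.2, 0], [10, -13, 3.5, 0.2, 0], [10, -19, 7.5, 0.5, 0], [10, -24, 12.2, 1, 0], [10, -28, 17, 1.3, 0]]}}

```text
clock: 10.2
eef_pos: [525.9, 201.6, 116.8]
tool_rot: [3.096, 0.04, -0.219]
force: [0.7, 0.8, 2.1]
width: 16.5
```

```bash
python3 -c "
from h import *
circ([12,23,34,45,56])"
```

```text
t 10.2 p [525.95 201.61 116.79] rpy [177.4    2.27 -12.52] F [0.69 0.76 2.07] w 16.5
ang 134.4 r 42.12 Fr 0.1 Ft -1.0
[[-3.9, 7.9, 0.8, -0.5], [-6.1, 15.6, 1.2, -0.5], [-6.7, 23.6, 1.6, -0.5], [-5.8, 31.6, 2.0, -0.5], [-3.4, 39.3, 2.2, -0.5]]
```

>>> {"op": "send_rows", "data": {"commands": [[10, -3.9, 7.9, 0.6, 0], [10, -6.1, 15.6, 1, 0], [10, -6.7, 23.6, 1.4, 0], [10, -5.8, 31.6, 1.8, 0], [10, -3.4, 39.3, 2, 0]]}}

```text
clock: 10.7
eef_pos: [514.1, 163.2, 117.0]
tool_rot: [3.096, 0.039, -0.219]
force: [0.5, 2.1, 5.6]
width: 16.6
```

```bash
python3 -c "
from h import *
circ([12,23,34,45,56])"
```

```text
t 10.7 p [514.06 163.23 117.01] rpy [177.41   2.25 -12.53] F [0.51 2.15 5.56] w 16.6
ang -168.7 r 42.16 Fr -0.9 Ft -2.0
[[4.5, 7.5, 0.7, -0.5], [9.8, 13.6, 0.7, -0.5], [16.2, 18.5, 0.7, -0.5], [23.4, 22.1, 0.6, -0.5], [31.1, 24.3, 0.4, -0.5]]
```

>>> {"op": "send_rows", "data": {"commands": [[10, 4.5, 7.5, 0.4, 0], [10, 9.8, 13.6, 0.4, 0], [10, 16.2, 18.5, 0.4, 0], [10, 23.4, 22.1, 0.3, 0], [10, 31.1, 24.3, 0.1, 0]]}}

```text
clock: 11.2
eef_pos: [538.8, 132.0, 117.0]
tool_rot: [3.096, 0.04, -0.22]
force: [-1.2, 1.6, 5.9]
width: 16.6
```

```bash
python3 -c "
from h import *
circ([12,23,34,45,56])"
```

```text
t 11.2 p [538.85 132.01 116.97] rpy [177.39   2.31 -12.58] F [-1.2   1.61  5.91] w 16.6
ang -112.7 r 42.82 Fr -1.0 Ft -1.7
[[8.9, -0.2, 0.1, -0.6], [16.9, -1.2, -0.3, -0.6], [24.5, -3.7, -0.7, -0.6], [31.5, -7.6, -1.2, -0.6], [37.7, -12.8, -1.6, -0.6]]
```

>>> {"op": "send_rows", "data": {"commands": [[10, 8.9, -0.2, 0, 0], [10, 16.9, -1.2, -0.4, 0], [10, 24.5, -3.7, -0.8, 0], [10, 31.5, -7.6, -1.3, 0], [10, 37.7, -12.8, -1.7, 0]]}}

```text
clock: 11.7
eef_pos: [577.8, 134.9, 116.6]
tool_rot: [3.094, 0.042, -0.221]
force: [-2.3, 1.6, 6.2]
width: 16.6
```

```bash
python3 -c "
from h import *
circ([12,23,34,45,56])"
```

```text
t 11.7 p [577.76 134.9  116.6 ] rpy [177.28   2.43 -12.66] F [-2.26  1.59  6.22] w 16.6
ang -58.6 r 42.89 Fr -2.5 Ft -1.1
[[5.0, -7.4, -0.5, -0.7], [8.8, -14.4, -1.0, -0.7], [11.2, -22.1, -1.4, -0.7], [12.1, -30.1, -1.8, -0.7], [11.5, -38.1, -2.2, -0.7]]
```

>>> {"op": "send_rows", "data": {"commands": [[10, 5, -7.4, -0.6, 0], [10, 8.8, -14.4, -1.1, 0], [10, 11.2, -22.1, -1.5, 0], [10, 12.1, -30.1, -2, 0], [10, 11.5, -38.1, -2.3, 0]]}}

```text
clock: 12.2
eef_pos: [597.5, 168.9, 116.4]
tool_rot: [3.093, 0.043, -0.222]
force: [-0.4, -1.2, 2.3]
width: 16.6
```

```bash
python3 -c "
from h import *
circ([12,23,34,45,56])"
```

```text
t 12.2 p [597.51 168.91 116.36] rpy [177.21   2.44 -12.72] F [-0.38 -1.19  2.27] w 16.6
ang -3.5 r 42.19 Fr -0.3 Ft -1.2
[[-2.5, -8.4, -0.4, -0.7], [-6.1, -15.6, -0.6, -0.7], [-11.0, -22.0, -0.7, -0.7], [-17.1, -27.3, -0.7, -0.7], [-24.0, -31.4, -0.6, -0.7]]
```

>>> {"op": "send_rows", "data": {"commands": [[10, -2.5, -8.4, -0.4, 0], [10, -6.1, -15.6, -0.6, 0], [10, -11, -22, -0.7, 0], [10, -17.1, -27.3, -0.7, 0], [10, -24, -31.4, -0.6, 0]]}}

```text
clock: 12.7
eef_pos: [581.9, 204.3, 116.4]
tool_rot: [3.092, 0.04, -0.222]
force: [3.7, -2.4, 0.8]
width: 16.6
```

```bash
python3 -c "
from h import *
circ([12,23,34,45,56])"
```

```text
t 12.7 p [581.89 204.27 116.43] rpy [177.18   2.29 -12.74] F [ 3.71 -2.36  0.79] w 16.6
ang 51.0 r 42.14 Fr 0.5 Ft -4.4
[[-8.3, -2.9, 0.1, -0.7], [-16.2, -4.2, 0.4, -0.7], [-24.3, -3.9, 0.7, -0.7], [-32.1, -2.0, 1.1, -0.7], [-39.4, 1.3, 1.6, -0.7]]
```

>>> {"op": "send_rows", "data": {"commands": [[10, -8.3, -2.9, 0, 0], [10, -16.2, -4.2, 0.3, 0], [10, -24.3, -3.9, 0.6, 0], [10, -32.1, -2, 1, 0], [10, -39.4, 1.3, 1.4, 0]]}}

```text
clock: 13.2
eef_pos: [543.2, 212.8, 116.8]
tool_rot: [3.095, 0.039, -0.222]
force: [4.7, 0.8, -2.0]
width: 16.5
```

```bash
python3 -c "
from h import *
circ([11,21,31,41,51])"
```

```text
t 13.2 p [543.15 212.82 116.76] rpy [177.31   2.22 -12.7 ] F [ 4.7   0.84 -1.97] w 16.5
ang 106.5 r 43.10 Fr -0.5 Ft -4.7
[[-6.1, 5.5, 0.8, -0.7], [-11.2, 10.7, 1.2, -0.7], [-15.4, 16.7, 1.6, -0.7], [-18.5, 23.3, 2.1, -0.7], [-20.3, 30.4, 2.5, -0.7]]
```

>>> {"op": "send_rows", "data": {"commands": [[10, -6.1, 5.5, 0.5, 0], [10, -11.2, 10.7, 0.9, 0], [10, -15.4, 16.7, 1.3, 0], [10, -18.5, 23.3, 1.8, 0], [10, -20.3, 30.4, 2.2, 0]]}}

```text
clock: 13.7
eef_pos: [516.0, 188.6, 117.0]
tool_rot: [3.097, 0.039, -0.221]
force: [2.7, 3.4, 0.6]
width: 16.0
```

```bash
python3 -c "
from h import *
circ([9,18,27,34,41])"
```

```text
t 13.7 p [515.97 188.64 117.01] rpy [177.42   2.24 -12.65] F [2.72 3.43 0.6 ] w 16.0
ang 156.5 r 42.99 Fr -1.1 Ft -4.2
[[0.3, 6.7, 0.8, -0.6], [0.6, 13.3, 1.1, -0.6], [1.9, 19.7, 1.3, -0.6], [3.6, 24.6, 1.5, -0.6], [5.9, 29.1, 1.6, -0.6]]
```

>>> {"op": "send_rows", "data": {"commands": [[10, 0.3, 6.7, 0.4, 0], [10, 0.6, 13.3, 0.7, 0], [10, 1.9, 19.7, 0.9, 0], [10, 3.6, 24.6, 1.1, 0], [10, 5.9, 29.1, 1.2, 0]]}}

```text
clock: 14.2
eef_pos: [514.6, 158.7, 117.0]
tool_rot: [3.096, 0.04, -0.221]
force: [-1.6, 4.8, 4.4]
width: 16.4
```

```bash
python3 -c "
from h import *
circ([2,4,6,8,10,12,14])
p,im=snap('side','s8.png')
cv2.imwrite('pics/s8z.png',cv2.resize(im[200:310,190:320,::-1],None,fx=5,fy=5,interpolation=cv2.INTER_CUBIC))
p,im=snap('top','t8.png')
cv2.imwrite('pics/t8z.png',cv2.resize(im[150:250,160:270,::-1],None,fx=5,fy=5,interpolation=cv2.INTER_CUBIC))
circ([2,4,6,8,10,12,14])
"
```

```text
t 14.2 p [514.64 158.73 117.  ] rpy [177.4    2.31 -12.64] F [-1.6   4.83  4.43] w 16.4
ang -162.6 r 42.72 Fr 0.1 Ft -5.1
[[1.4, 0.9, 0.5, -0.6], [2.2, 2.1, 0.5, -0.6], [3.0, 3.3, 0.5, -0.6], [3.9, 4.5, 0.5, -0.6], [4.8, 5.6, 0.6, -0.6], [5.8, 6.7, 0.6, -0.6], [6.8, 7.8, 0.6, -0.6]]
t 14.3 p [515.06 157.69 117.01] rpy [177.34   2.28 -12.72] F [-1.12  3.01  5.08] w 16.9
ang -161.1 r 42.64 Fr 0.1 Ft -3.2
[[1.4, 0.9, 0.5, -0.7], [2.2, 2.1, 0.5, -0.7], [3.1, 3.3, 0.5, -0.7], [4.0, 4.4, 0.6, -0.7], [4.9, 5.5, 0.6, -0.7], [5.9, 6.6, 0.6, -0.7], [6.9, 7.6, 0.6, -0.7]]
```

View pics/s8z.png

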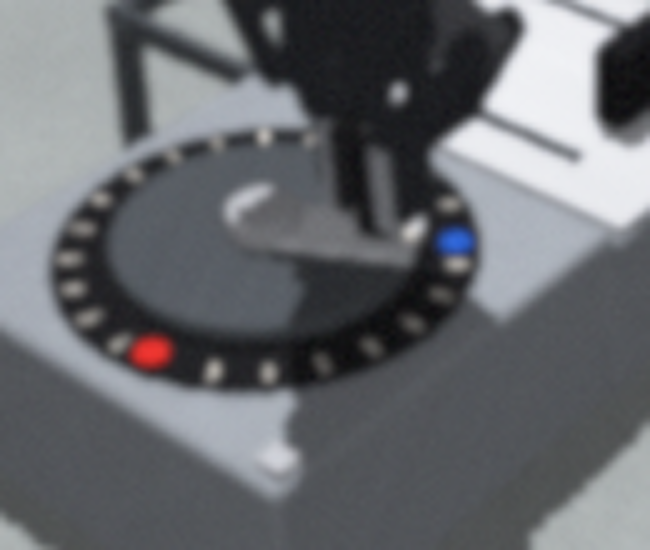

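View pics/t8z.png

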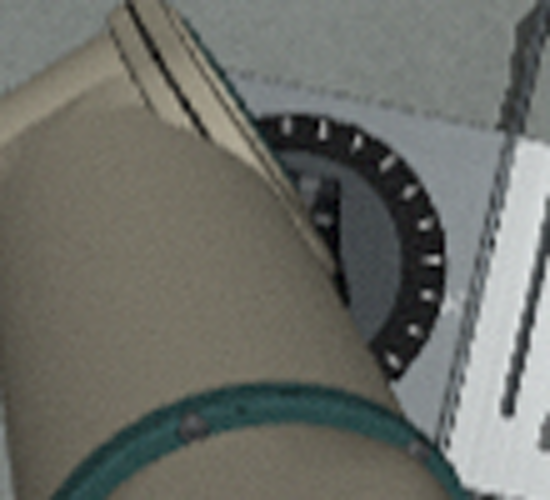

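>>> {"op": "send_rows", "data": {"commands": [[10, 2.2, 2.1, 0.3, 0], [10, 4, 4.4, 0.3, 0], [10, 4.9, 5.5, 0.3, 0], [10, 4.9, 5.5, 0.3, 0]]}}

```text
clock: 14.7
eef_pos: [517.8, 151.2, 116.9]
tool_rot: [3.095, 0.041, -0.222]
force: [-2.0, 4.1, 5.6]
width: 16.4
```

```bash
python3 -c "
from h import *
circ([2,4,6,8,10,12,14])
p,im=snap('side','s9.png')
cv2.imwrite('pics/s9z.png',cv2.resize(im[215:275,220:310,::-1],None,fx=8,fy=8,interpolation=cv2.INTER_CUBIC))
p,im=snap('wrist','w9.png');np.save('pw9.npy',p['cam_to_world'])
circ([2,4,6,8,10,12,14])
"
```

```text
t 14.7 p [517.85 151.2  116.93] rpy [177.3    2.37 -12.73] F [-1.99  4.12  5.58] w 16.4
ang -151.6 r 42.69 Fr -0.2 Ft -4.6
[[1.5, 0.6, 0.4, -0.7], [2.5, 1.7, 0.4, -0.7], [3.6, 2.7, 0.4, -0.7], [4.7, 3.7, 0.4, -0.7], [5.8, 4.6, 0.4, -0.7], [7.0, 5.5, 0.4, -0.7], [8.2, 6.4, 0.4, -0.7]]
t 14.8 p [517.83 151.2  116.89] rpy [177.3    2.37 -12.72] F [-2.17  5.02  6.74] w 16.5
ang -151.6 r 42.70 Fr -0.5 Ft -5.5
[[1.5, 0.6, 0.4, -0.7], [2.5, 1.7, 0.4, -0.7], [3.6, 2.7, 0.4, -0.7], [4.7, 3.7, 0.4, -0.7], [5.8, 4.6, 0.4, -0.7], [7.0, 5.5, 0.4, -0.7], [8.2, 6.4, 0.4, -0.7]]
```

View pics/s9z.png

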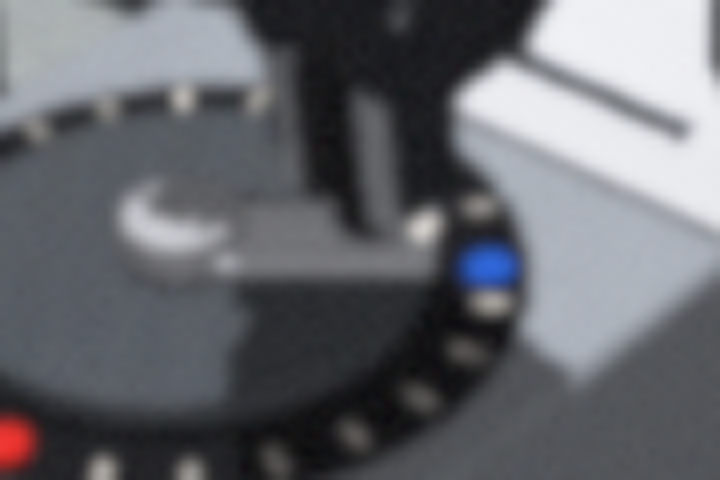

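View pics/w9.png

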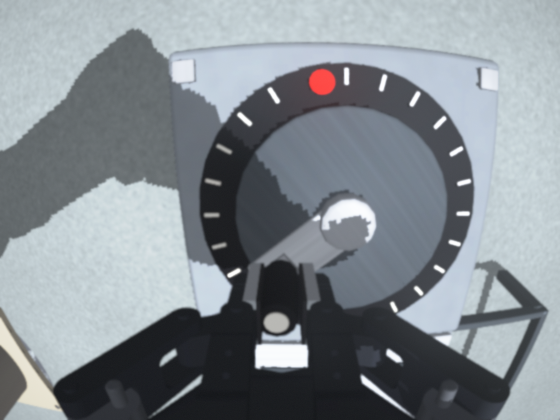

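```bash
python3 -c "
from h import *
ps=ctrl.camera_params('side'); f=lambda q:((q[0]+.5-220)*8-.5,(q[1]+.5-215)*8-.5)
# side-cam local offset from hub/dial marks: blue observed (489,265), red(8,440)
for n,a in (('blue',208.5),('red',88.5)):
  b=np.radians(a); print(n,f(proj(ps,[C[0]+68*np.cos(b),C[1]+68*np.sin(b),81])))
for a in (200,204,208.5,212,216):
  b=np.radians(a); er=np.array([np.cos(b),np.sin(b)]); et=np.array([-er[1],er[0]])
  print(a,[tuple(np.round(f(proj(ps,[*(C+r*er+w*et),94])))) for r,w in ((15,-12),(57,-12),(57,0),(57,12),(15,12))])
T=np.load('pw9.npy')
# wrist: arm edges px
for q in ((258,262),(318,222),(353,247),(325,268)): print(q,wang(T,*q,94,1,0,0))
print('red',wang(T,322,82,81,1,0,0))
"
python3 - <<'E'
import cv2
im=cv2.imread('pics/w9.png'); cv2.imwrite('pics/w9z.png',cv2.resize(im[170:290,220:400],None,fx=4.4,fy=4.4,interpolation=cv2.INTER_CUBIC))
E
```

```text
blue (np.float64(486.7430886759598), np.float64(276.16294277107727))
red (np.float64(-1.441357208341742), np.float64(452.595263119455))
200 [(np.float64(234.0), np.float64(271.0)), (np.float64(424.0), np.float64(286.0)), (np.float64(433.0), np.float64(253.0)), (np.float64(442.0), np.float64(221.0)), (np.float64(257.0), np.float64(206.0))]
204 [(np.float64(239.0), np.float64(268.0)), (np.float64(430.0), np.float64(275.0)), (np.float64(435.0), np.float64(242.0)), (np.float64(440.0), np.float64(210.0)), (np.float64(254.0), np.float64(204.0))]
208.5 [(np.float64(244.0), np.float64(265.0)), (np.float64(435.0), np.float64(262.0)), (np.float64(436.0), np.float64(230.0)), (np.float64(437.0), np.float64(198.0)), (np.float64(250.0), np.float64(200.0))]
212 [(np.float64(247.0), np.float64(262.0)), (np.float64(438.0), np.float64(253.0)), (np.float64(436.0), np.float64(221.0)), (np.float64(434.0), np.float64(189.0)), (np.float64(247.0), np.float64(198.0))]
216 [(np.float64(251.0), np.float64(259.0)), (np.float64(441.0), np.float64(242.0)), (np.float64(435.0), np.float64(210.0)), (np.float64(428.0), np.float64(179.0)), (np.float64(243.0), np.float64(196.0))]
(258, 262) (array([507.28, 159.27,  94.  ]), np.float64(49.652701598732015), np.float64(-165.7439515980409))
(318, 222) (array([541.26, 174.62,  94.  ]), np.float64(14.479198007934908), np.float64(167.54639914623692))
(353, 247) (array([556.24, 157.68,  94.  ]), np.float64(13.849716976286322), np.float64(-86.50899923378118))
(325, 268) (array([540.32, 148.85,  94.  ]), np.float64(27.210854781109582), np.float64(-123.64617977251032))
red (array([557.17, 239.48,  81.  ]), np.float64(68.00042809077138), np.float64(88.50653368285235))
```

View pics/w9z.png

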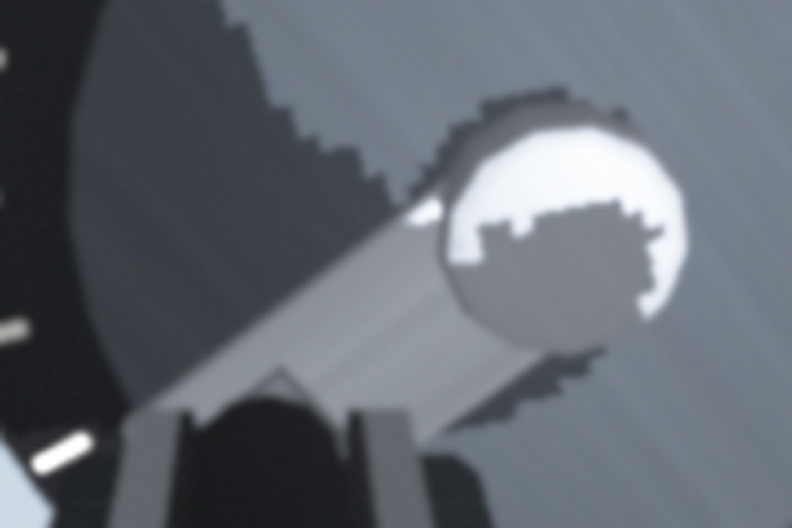

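```bash
python3 -c "
from h import *
T=np.load('pw9.npy')
w=lambda u,v,z=94:wang(T,u,v,z,4.4,220,170)[0]
for a,b in (((412,208),(150,400)),((545,353),(432,438))):
  A,B=w(*a),w(*b); d=(B-A)[:2]; n=np.array([-d[1],d[0]])/np.hypot(*d); print(A,B,np.degrees(np.arctan2(d[1],d[0]))%360,'offset of axis',(C-A[:2])@n)
print('hub',w(565,238,97))
print(w(62,453,81))
"
```

```text
[539.5  177.69  94.  ] [505.31 160.53  94.  ] 206.6469743209009 offset of axis 12.662724838875441
[551.24 157.15  94.  ] [536.55 148.96  94.  ] 209.14700527515984 offset of axis -10.503097978470143
hub [555.28 171.94  97.  ]
[488.63 148.82  81.  ]
```

The dial is at blue, within about 1°. Now clockwise: a moderate stretch of about 85°, where no stop can come, then slow small steps.

```bash
python3 -c "
from h import *
circ([-8,-17,-26,-35,-44])"
```

```text
t 14.8 p [517.83 151.2  116.89] rpy [177.3    2.37 -12.72] F [-2.17  5.02  6.74] w 16.5
ang -151.6 r 42.70 Fr -0.5 Ft -5.5
[[-3.0, -5.2, 0.3, -0.7], [-6.1, -10.9, 0.1, -0.7], [-8.3, -17.1, -0.1, -0.7], [-9.6, -23.6, -0.3, -0.7], [-9.7, -30.2, -0.6, -0.7]]
```

>>> {"op": "send_rows", "data": {"commands": [[10, -3, -5.2, 0.2, 0], [10, -6.1, -10.9, 0, 0], [10, -8.3, -17.1, -0.2, 0], [10, -9.6, -23.6, -0.4, 0], [10, -9.7, -30.2, -0.7, 0]]}}

```text
clock: 15.3
eef_pos: [514.7, 179.2, 116.8]
tool_rot: [3.088, 0.042, -0.224]
force: [-0.8, -3.2, 8.5]
width: 16.4
```

```bash
python3 -c "
from h import *
circ([-8,-16,-23,-30,-36])"
```

```text
t 15.3 p [514.69 179.17 116.82] rpy [176.95   2.39 -12.85] F [-0.82 -3.17  8.49] w 16.4
ang 169.3 r 41.42 Fr 0.2 Ft 3.3
[[-0.4, -5.8, 0.0, -0.8], [0.6, -11.6, -0.3, -0.8], [2.1, -16.5, -0.7, -0.8], [4.3, -21.2, -1.0, -0.8], [6.5, -24.9, -1.3, -0.8]]
```

>>> {"op": "send_rows", "data": {"commands": [[10, -0.4, -5.8, -0.1, 0], [10, 0.6, -11.6, -0.5, 0], [10, 2.1, -16.5, -0.9, 0], [10, 4.3, -21.2, -1.2, 0], [10, 6.5, -24.9, -1.5, 0]]}}

```text
clock: 15.8
eef_pos: [525.4, 199.0, 116.7]
tool_rot: [3.082, 0.044, -0.226]
force: [-2.6, -1.2, 7.7]
width: 16.2
```

```bash
python3 -c "
from h import *
circ([-2,-4,-6,-8,-9])"
```

```text
t 15.8 p [525.4  199.   116.69] rpy [176.61   2.53 -12.93] F [-2.57 -1.23  7.67] w 16.2
ang 137.5 r 40.70 Fr 1.1 Ft 2.6
[[-0.4, -1.9, 0.1, -0.9], [0.4, -3.1, -0.0, -0.9], [1.2, -4.3, -0.1, -0.9], [2.1, -5.5, -0.2, -0.9], [2.6, -6.1, -0.3, -0.9]]
```

```bash
python3 -c "
from h import *
circ([-4,-8,-12,-16,-20])"
```

```text
t 15.8 p [525.4  199.   116.69] rpy [176.61   2.53 -12.93] F [-2.57 -1.23  7.67] w 16.2
ang 137.5 r 40.70 Fr 1.1 Ft 2.6
[[0.4, -3.1, -0.0, -0.9], [2.1, -5.5, -0.2, -0.9], [4.0, -7.8, -0.4, -0.9], [6.0, -9.9, -0.7, -0.9], [8.2, -11.9, -0.9, -0.9]]
```

>>> {"op": "send_rows", "data": {"commands": [[10, 0.6, -3, -0.1, 0], [10, 2.1, -5.5, -0.3, 0], [10, 4, -7.8, -0.5, 0], [10, 6, -9.9, -0.8, 0], [10, 8.2, -11.9, -1, 0]]}}

```text
clock: 16.3
eef_pos: [534.4, 206.1, 116.6]
tool_rot: [3.077, 0.047, -0.227]
force: [-2.9, -0.1, 8.7]
width: 16.7
```

```bash
python3 -c "
from h import *
circ([-2,-4,-6,-8,-9])"
```

```text
t 16.3 p [534.43 206.1  116.57] rpy [176.29   2.7  -13.01] F [-2.88 -0.06  8.69] w 16.7
ang 121.2 r 40.45 Fr 1.4 Ft 2.5
[[-0.0, -2.1, -0.1, -1.0], [1.1, -3.1, -0.2, -1.0], [2.2, -4.0, -0.3, -1.0], [3.4, -4.9, -0.4, -1.0], [4.0, -5.3, -0.5, -1.0]]
```

>>> {"op": "send_rows", "data": {"commands": [[10, 0.2, -2, -0.1, 0], [10, 1.1, -3.1, -0.2, 0], [10, 2.2, -4, -0.3, 0], [10, 3.4, -4.9, -0.5, 0], [10, 4, -5.3, -0.6, 0]]}}

```text
clock: 16.8
eef_pos: [537.9, 208.0, 116.5]
tool_rot: [3.072, 0.05, -0.228]
force: [-3.4, 0.8, 6.2]
width: 16.4
```

```bash
python3 -c "
from h import *
circ([-2,-4,-6,-8,-9])"
```

```text
t 16.8 p [537.9  208.02 116.51] rpy [176.     2.88 -13.08] F [-3.45  0.8   6.23] w 16.4
ang 115.6 r 40.49 Fr 2.2 Ft 2.8
[[0.2, -2.1, -0.1, -1.1], [1.4, -2.9, -0.3, -1.1], [2.6, -3.7, -0.4, -1.1], [3.9, -4.5, -0.5, -1.1], [4.5, -4.9, -0.6, -1.1]]
```

>>> {"op": "send_rows", "data": {"commands": [[10, 0.6, -1.7, -0.2, 0], [10, 2, -2.8, -0.3, 0], [10, 3.4, -3.9, -0.5, 0], [10, 4.8, -4.6, -0.7, 0], [10, 5.5, -5, -0.8, 0]]}}

```text
clock: 17.3
eef_pos: [542.2, 209.4, 116.4]
tool_rot: [3.066, 0.054, -0.229]
force: [-4.0, 0.1, 7.1]
width: 16.1
```

```bash
python3 -c "
from h import *
circ([-2,-4,-6,-8,-10,-12])
print(ctrl.read_state()['torque'])"
```

```text
t 17.3 p [542.23 209.45 116.44] rpy [175.69   3.11 -13.14] F [-4.    0.12  7.09] w 16.1
ang 109.1 r 40.17 Fr 1.4 Ft 3.7
[[0.3, -2.3, -0.3, -1.1], [1.5, -3.0, -0.4, -1.1], [2.8, -3.7, -0.5, -1.1], [4.2, -4.3, -0.6, -1.1], [5.5, -4.9, -0.7, -1.1], [6.9, -5.4, -0.8, -1.1]]
[ 0.6   0.13 -0.11]
```

>>> {"op": "send_rows", "data": {"commands": [[10, 0.6, -2.3, -0.3, 0], [10, 2.2, -3.4, -0.5, 0], [10, 3.6, -4.2, -0.7, 0], [10, 5, -4.9, -0.9, 0], [10, 6, -5.3, -1, 0]]}}

```text
clock: 17.8
eef_pos: [547.7, 211.3, 116.5]
tool_rot: [3.062, 0.057, -0.23]
force: [-2.6, 0.0, 6.5]
width: 16.4
```

```bash
python3 -c "
from h import *
circ([-2,-4,-6,-8,-10,-12])
print(ctrl.read_state()['torque'])"
```

```text
t 17.8 p [547.74 211.35 116.47] rpy [175.44   3.28 -13.2 ] F [-2.58  0.01  6.5 ] w 16.4
ang 100.9 r 40.58 Fr 0.5 Ft 2.5
[[0.8, -1.9, -0.2, -1.2], [2.1, -2.4, -0.3, -1.2], [3.5, -2.9, -0.5, -1.2], [4.9, -3.3, -0.6, -1.2], [6.3, -3.6, -0.7, -1.2], [7.8, -4.0, -0.8, -1.2]]
[ 0.61 -0.11 -0.04]
```

>>> {"op": "send_rows", "data": {"commands": [[10, 1.2, -2, -0.3, 0], [10, 2.8, -2.8, -0.5, 0], [10, 4.4, -3.4, -0.7, 0], [10, 6, -3.9, -0.9, 0], [10, 7.2, -4.2, -1, 0]]}}

```text
clock: 18.3
eef_pos: [553.7, 212.1, 116.4]
tool_rot: [3.057, 0.061, -0.231]
force: [-4.6, 0.7, 5.9]
width: 16.2
```

```bash
python3 -c "
from h import *
circ([-2,-4,-6,-8,-10,-12])
print(ctrl.read_state()['torque'])"
```

```text
t 18.3 p [553.66 212.1  116.38] rpy [175.18   3.51 -13.25] F [-4.6   0.73  5.94] w 16.2
ang 92.5 r 40.64 Fr 0.9 Ft 4.6
[[1.0, -1.7, -0.3, -1.2], [2.5, -2.0, -0.4, -1.2], [3.9, -2.2, -0.6, -1.2], [5.4, -2.5, -0.7, -1.2], [6.8, -2.6, -0.8, -1.2], [8.3, -2.7, -0.9, -1.2]]
[ 0.65  0.12 -0.09]
```

>>> {"op": "send_rows", "data": {"commands": [[10, 1.5, -1.8, -0.4, 0], [10, 3.2, -2.3, -0.6, 0], [10, 4.9, -2.7, -0.8, 0], [10, 6.5, -2.9, -1, 0], [10, 7.5, -3, -1.1, 0]]}}

```text
clock: 18.8
eef_pos: [561.1, 212.6, 116.4]
tool_rot: [3.056, 0.063, -0.232]
force: [-2.4, 1.7, 2.8]
width: 16.8
```

```bash
python3 -c "
from h import *
circ([-2,-4,-6,-8,-10,-12])
print(ctrl.read_state()['torque'])"
```

```text
t 18.8 p [561.14 212.6  116.41] rpy [175.09   3.59 -13.28] F [-2.35  1.69  2.77] w 16.8
ang 82.0 r 41.50 Fr 1.3 Ft 2.6
[[1.4, -0.6, -0.2, -1.3], [2.9, -0.6, -0.3, -1.3], [4.3, -0.6, -0.4, -1.3], [5.8, -0.6, -0.5, -1.3], [7.3, -0.5, -0.6, -1.3], [8.7, -0.3, -0.7, -1.3]]
[ 0.68 -0.27 -0.1 ]
```

>>> {"op": "send_rows", "data": {"commands": [[10, 1.6, -0.8, -0.2, 0], [10, 3.3, -1, -0.4, 0], [10, 5, -1, -0.6, 0], [10, 6.6, -0.9, -0.7, 0], [10, 8, -0.7, -0.8, 0]]}}

```text
clock: 19.3
eef_pos: [569.3, 211.3, 116.4]
tool_rot: [3.056, 0.063, -0.232]
force: [-3.5, 1.1, 1.5]
width: 16.3
```

```bash
python3 -c "
from h import *
circ([-2,-4,-6,-8,-10,-12])
print(ctrl.read_state()['torque'])"
```

```text
t 19.3 p [569.25 211.3  116.37] rpy [175.07   3.59 -13.28] F [-3.54  1.09  1.47] w 16.3
ang 70.8 r 42.14 Fr -0.1 Ft 3.7
[[1.4, 0.3, -0.2, -1.3], [2.9, 0.6, -0.3, -1.3], [4.3, 0.9, -0.3, -1.3], [5.7, 1.2, -0.4, -1.3], [7.2, 1.6, -0.5, -1.3], [8.6, 2.0, -0.5, -1.3]]
[ 0.85 -0.36 -0.05]
```

>>> {"op": "send_rows", "data": {"commands": [[10, 1.6, 0.3, -0.2, 0], [10, 3.2, 0.6, -0.3, 0], [10, 4.8, 1, -0.3, 0], [10, 6.4, 1.4, -0.4, 0], [10, 7.6, 1.8, -0.4, 0]]}}

```text
clock: 19.8
eef_pos: [576.1, 207.9, 116.4]
tool_rot: [3.056, 0.063, -0.232]
force: [-2.7, 1.7, 0.7]
width: 16.3
```

```bash
python3 -c "
from h import *
circ([-2,-4,-6,-8,-10,-12])
print(ctrl.read_state()['torque'])"
```

```text
t 19.8 p [576.15 207.89 116.39] rpy [175.07   3.62 -13.28] F [-2.75  1.74  0.68] w 16.3
ang 60.3 r 41.89 Fr 0.1 Ft 3.2
[[1.4, 0.4, -0.2, -1.3], [2.8, 0.8, -0.2, -1.3], [4.2, 1.4, -0.3, -1.3], [5.5, 2.0, -0.3, -1.3], [6.8, 2.6, -0.3, -1.3], [8.1, 3.3, -0.3, -1.3]]
[ 0.84 -0.23 -0.1 ]
```

>>> {"op": "send_rows", "data": {"commands": [[10, 1.5, 0.4, -0.1, 0], [10, 3, 0.9, -0.1, 0], [10, 4.5, 1.5, -0.2, 0], [10, 6, 2.2, -0.2, 0], [10, 7.4, 2.9, -0.2, 0]]}}

```text
clock: 20.3
eef_pos: [583.6, 202.6, 116.5]
tool_rot: [3.055, 0.062, -0.232]
force: [-1.0, 1.1, 0.5]
width: 16.7
```

```bash
python3 -c "
from h import *
circ([-2,-4,-6,-8,-10,-12])
print(ctrl.read_state()['torque'])"
```

```text
t 20.3 p [583.62 202.64 116.46] rpy [175.05   3.54 -13.31] F [-1.02  1.12  0.53] w 16.7
ang 47.8 r 42.03 Fr 0.1 Ft 1.5
[[1.3, 0.8, -0.1, -1.3], [2.5, 1.5, -0.1, -1.3], [3.7, 2.4, -0.1, -1.3], [4.9, 3.2, -0.1, -1.3], [6.1, 4.1, -0.1, -1.3], [7.2, 5.1, -0.0, -1.3]]
[ 0.56 -0.81 -0.05]
```

>>> {"op": "send_rows", "data": {"commands": [[10, 1.3, 0.8, 0, 0], [10, 2.6, 1.6, 0, 0], [10, 4, 2.6, 0, 0], [10, 5.3, 3.5, 0, 0], [10, 6.4, 4.4, 0, 0]]}}

```text
clock: 20.8
eef_pos: [588.1, 198.1, 116.4]
tool_rot: [3.057, 0.063, -0.232]
force: [-3.6, 5.4, 0.0]
width: 16.2
```

```bash
python3 -c "
from h import *
circ([-2,-4,-6,-8,-10,-12])
print(ctrl.read_state()['torque'])"
```

```text
t 20.8 p [588.07 198.12 116.36] rpy [175.13   3.63 -13.27] F [-3.55  5.38  0.01] w 16.2
ang 39.2 r 42.14 Fr 0.6 Ft 6.4
[[1.1, 1.0, -0.1, -1.3], [2.2, 2.0, -0.1, -1.3], [3.2, 3.0, -0.1, -1.3], [4.3, 4.0, -0.1, -1.3], [5.3, 5.1, -0.0, -1.3], [6.3, 6.2, -0.0, -1.3]]
[ 1.41 -0.14 -0.16]
```

The force stepped up from about 2.5 N to 6.4 N at 39°, which may be the stop. I'll probe with a small step.

>>> {"op": "send_rows", "data": {"commands": [[10, 1.5, 1.5, 0, 0], [10, 3, 3, 0, 0], [10, 3.6, 3.4, 0, 0]]}}

```text
clock: 21.1
eef_pos: [589.2, 196.7, 116.3]
tool_rot: [3.059, 0.067, -0.23]
force: [-5.1, 6.9, 0.0]
width: 16.4
```

```bash
python3 -c "
from h import *
circ([-2,-4,-6,-8,-10,-12])
print(ctrl.read_state()['torque'])"
```

```text
t 21.1 p [589.18 196.67 116.29] rpy [175.28   3.82 -13.19] F [-5.12  6.87  0.02] w 16.4
ang 36.7 r 42.12 Fr -0.0 Ft 8.6
[[1.0, 1.1, -0.2, -1.2], [2.1, 2.1, -0.2, -1.2], [3.1, 3.1, -0.2, -1.2], [4.1, 4.2, -0.1, -1.2], [5.1, 5.3, -0.1, -1.2], [6.0, 6.5, -0.1, -1.2]]
[ 1.85  0.16 -0.18]
```

```bash
python3 -c "
from h import *
circ([2,5,8,11,13])"
```

```text
t 21.1 p [589.18 196.67 116.29] rpy [175.28   3.82 -13.19] F [-5.12  6.87  0.02] w 16.4
ang 36.7 r 42.12 Fr -0.0 Ft 8.6
[[-1.2, -0.8, -0.2, -1.2], [-3.0, -2.1, -0.2, -1.2], [-4.8, -3.4, -0.2, -1.2], [-6.7, -4.5, -0.1, -1.2], [-8.0, -5.2, -0.1, -1.2]]
```

>>> {"op": "send_rows", "data": {"commands": [[10, -1.2, -0.8, 0, 0], [10, -3, -2.1, 0, 0], [10, -4.8, -3.4, 0, 0], [10, -6.7, -4.5, 0, 0], [10, -8, -5.2, 0, 0]]}}

```text
clock: 21.6
eef_pos: [583.3, 202.6, 116.5]
tool_rot: [3.059, 0.065, -0.231]
force: [0.8, -0.4, 0.0]
width: 16.6
```

```bash
python3 -c "
from h import *
circ([2,4,6,8,10])"
```

```text
t 21.6 p [583.31 202.6  116.51] rpy [175.24   3.73 -13.24] F [ 0.78 -0.36  0.04] w 16.6
ang 48.1 r 41.79 Fr 0.3 Ft -0.8
[[-1.2, -0.9, 0.0, -1.2], [-2.5, -1.5, 0.0, -1.2], [-3.9, -2.1, 0.1, -1.2], [-5.2, -2.7, 0.1, -1.2], [-6.6, -3.2, 0.2, -1.2]]
```

>>> {"op": "send_rows", "data": {"commands": [[10, -1.2, -0.7, 0, 0], [10, -2.5, -1.5, 0, 0], [10, -3.9, -2.1, 0, 0], [10, -3.9, -2.1, 0, 0]]}}

```text
clock: 22.0
eef_pos: [580.5, 205.0, 116.6]
tool_rot: [3.058, 0.064, -0.231]
force: [2.4, -1.5, -1.0]
width: 16.5
```

```bash
python3 -c "
from h import *
circ([2,4,6,8,10])"
```

```text
t 22.0 p [580.47 204.97 116.59] rpy [175.21   3.67 -13.24] F [ 2.35 -1.48 -0.96] w 16.5
ang 53.2 r 41.82 Fr 0.2 Ft -2.8
[[-1.3, -0.7, 0.1, -1.2], [-2.6, -1.3, 0.2, -1.2], [-4.0, -1.7, 0.2, -1.2], [-5.4, -2.2, 0.3, -1.2], [-6.8, -2.5, 0.3, -1.2]]
```

>>> {"op": "send_rows", "data": {"commands": [[10, -1.3, -0.7, 0, 0], [10, -2.6, -1.2, 0, 0], [10, -3.6, -1.6, 0, 0], [10, -3.6, -1.6, 0, 0]]}}

```text
clock: 22.4
eef_pos: [578.6, 206.2, 116.7]
tool_rot: [3.057, 0.062, -0.232]
force: [4.9, -3.4, -2.3]
width: 16.4
```

```bash
python3 -c "
from h import *
circ([-2,-4,-6,-8,-10])"
```

```text
t 22.4 p [578.59 206.18 116.73] rpy [175.17   3.52 -13.28] F [ 4.92 -3.39 -2.32] w 16.4
ang 56.2 r 41.72 Fr -0.1 Ft -6.0
[[1.5, 0.3, 0.2, -1.3], [2.8, 0.8, 0.1, -1.3], [4.1, 1.5, 0.1, -1.3], [5.4, 2.2, 0.1, -1.3], [6.7, 2.9, 0.1, -1.3]]
```

```bash
python3 -c "
from h import *
p,im=snap('wrist','w10.png');np.save('pw10.npy',p['cam_to_world'])
cv2.imwrite('pics/w10z.png',cv2.resize(im[200:320,180:400,::-1],None,fx=3.6,fy=3.6,interpolation=cv2.INTER_CUBIC))
circ([-2,-4,-6,-8,-10,-12,-14,-16,-18,-20])"
```

```text
t 22.45 p [578.57 206.16 116.71] rpy [175.17   3.53 -13.28] F [ 5.79 -3.23 -1.9 ] w 16.6
ang 56.2 r 41.70 Fr 0.5 Ft -6.6
[[1.5, 0.2, 0.1, -1.3], [2.8, 0.8, 0.1, -1.3], [4.1, 1.5, 0.1, -1.3], [5.4, 2.1, 0.1, -1.3], [6.7, 2.9, 0.0, -1.3], [8.0, 3.6, 0.0, -1.3], [9.2, 4.5, 0.0, -1.3], [10.4, 5.3, 0.0, -1.3], [11.5, 6.2, 0.0, -1.3], [12.7, 7.1, 0.0, -1.3]]
```

View pics/w10z.png

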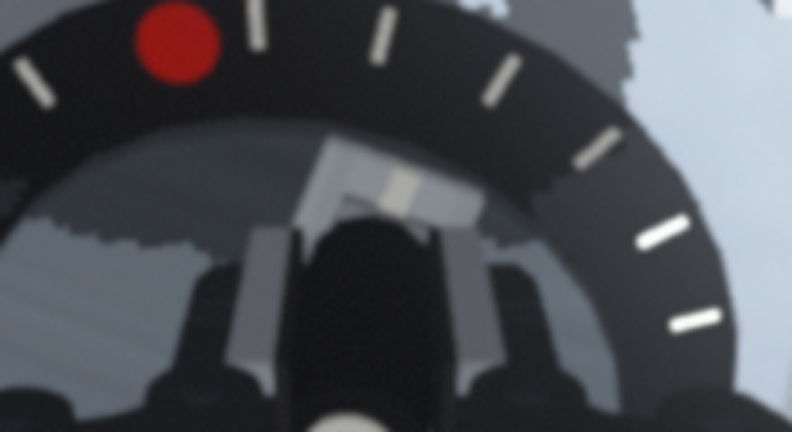

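>>> {"op": "send_rows", "data": {"commands": [[10, 2.8, 0.8, 0, 0], [10, 5.4, 2.1, 0, 0], [10, 8, 3.6, 0, 0], [10, 10.4, 5.3, 0, 0], [10, 12.2, 6.7, 0, 0]]}}

```text
clock: 22.95
eef_pos: [587.8, 198.2, 116.4]
tool_rot: [3.059, 0.064, -0.231]
force: [-2.9, 4.3, -0.4]
width: 16.7
```

```bash
python3 -c "
from h import *
circ([-2,-4,-6,-8,-10,-12,-14])"
```

```text
t 22.95 p [587.85 198.25 116.4 ] rpy [175.25   3.67 -13.25] F [-2.93  4.3  -0.43] w 16.7
ang 39.5 r 42.05 Fr 0.5 Ft 5.2
[[1.1, 1.0, -0.1, -1.3], [2.2, 1.9, -0.1, -1.3], [3.3, 2.9, -0.1, -1.3], [4.4, 3.9, -0.1, -1.3], [5.4, 5.0, -0.0, -1.3], [6.3, 6.1, -0.0, -1.3], [7.3, 7.2, 0.0, -1.3]]
```

>>> {"op": "send_rows", "data": {"commands": [[10, 1.2, 1.2, 0, 0], [10, 2.4, 2.3, 0, 0], [10, 3, 2.9, 0, 0], [10, 3, 2.9, 0, 0]]}}

```text
clock: 23.35
eef_pos: [588.7, 197.1, 116.3]
tool_rot: [3.061, 0.067, -0.23]
force: [-4.1, 4.4, 1.1]
width: 16.4
```

```bash
python3 -c "
from h import *
p,im=snap('wrist','w11.png');np.save('pw11.npy',p['cam_to_world'])
cv2.imwrite('pics/w11z.png',cv2.resize(im[200:320,180:400,::-1],None,fx=3.6,fy=3.6,interpolation=cv2.INTER_CUBIC))
circ([2,4,6,8,10,12])"
```

```text
t 23.4 p [588.65 197.09 116.32] rpy [175.38   3.83 -13.17] F [-2.73  5.99  0.85] w 16.8
ang 37.6 r 41.96 Fr 1.5 Ft 6.4
[[-1.1, -0.9, -0.2, -1.2], [-2.3, -1.8, -0.2, -1.2], [-3.5, -2.6, -0.2, -1.2], [-4.8, -3.4, -0.1, -1.2], [-6.0, -4.2, -0.1, -1.2], [-7.3, -4.9, -0.1, -1.2]]
```

View pics/w11z.png

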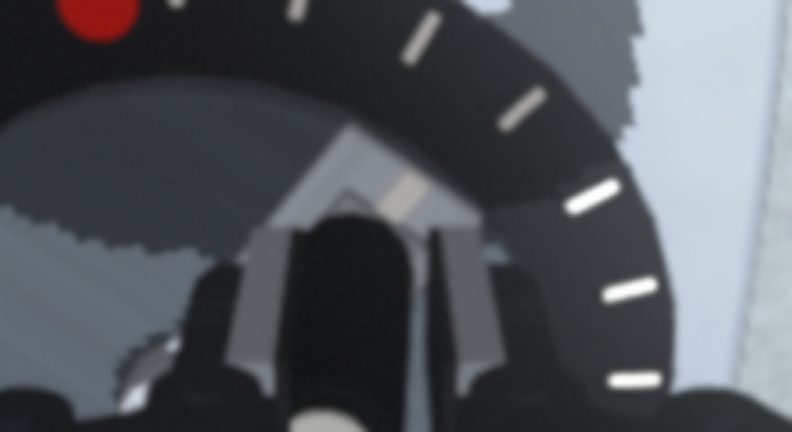

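```bash
python3 -c "
from h import *
for f,t,a,b,red in (('pw10.npy',(401,192),(332,137),(482,192),(178,42)),('pw11.npy',(404,197),(350,126),(480,216),(98,3))):
  T=np.load(f); w=lambda q,z=94:wang(T,*q,z,3.6,180,200)
  A,B=w(a)[0],w(b)[0]; d=B-A; m=(A+B)[:2]/2-C
  print('tick',w(t),'end edge->arm',np.degrees(np.arctan2(d[1],d[0]))+90,'mid',np.degrees(np.arctan2(m[1],m[0])),np.hypot(*m),'red',w(red,81)[2])
"
```

```text
tick (array([585.25, 215.55,  94.  ]), np.float64(53.20679976180287), np.float64(55.877450031931204)) end edge->arm 55.85726757585322 mid 56.58514443503084 57.519436773984395 red 88.91041548261622
tick (array([595.5, 205.9,  94. ]), np.float64(52.8327526304792), np.float64(40.6281068599966)) end edge->arm 40.40127319328171 mid 41.688814738533395 57.02015534449691 red 89.09953838319136
```

The stop is confirmed. The resistance comes at the same angle twice (about 39–40°, 168° clockwise of blue), the dial did not advance at 6–9 N, and it is also blocked counter-clockwise at 56°. Next I'll relieve to mid-play and release.

>>> {"op": "send_rows", "data": {"commands": [[10, -1.5, -1.2, 0, 0], [10, -3, -2.3, 0, 0], [10, -4.5, -3.3, 0, 0], [10, -5, -3.6, 0, 0]]}}

```text
clock: 23.8
eef_pos: [585.4, 200.6, 116.5]
tool_rot: [3.06, 0.065, -0.231]
force: [1.2, -0.3, 0.0]
width: 16.0
```

```bash
python3 -c "
from h import *
circ([2,4])"
```

```text
t 23.8 p [585.44 200.63 116.48] rpy [175.33   3.73 -13.21] F [ 1.21 -0.32  0.04] w 16.0
ang 44.1 r 41.84 Fr 0.6 Ft -1.1
[[-1.2, -0.9, -0.0, -1.2], [-2.4, -1.6, 0.0, -1.2]]
```

```bash
python3 -c "
from h import *
s=st(); p=s['eef_pos']
print(rel([p+[0,0,30],p+[0,0,80]]))
# approach to hatch push: behind handle
y=np.radians(-11.5); bx=np.array([np.cos(y),np.sin(y)]); by=np.array([-bx[1],bx[0]])
H=C+(-45)*bx-165*by; print('handle',H)
P=H-45*bx; print('pre',P, rel([[*P,190],[*P,140]],y))
"
```

```text
t 23.8 p [585.44 200.63 116.48] rpy [175.33   3.73 -13.21] F [ 1.21 -0.32  0.04] w 16.0
[[-2.0, 2.4, -29.8, -0.0], [-5.2, 6.5, -79.6, -0.0]]
handle [478.41  18.78]
pre [434.31  27.76] [[-112.2, 207.6, -49.6, -1.7], [-108.9, 203.5, 0.1, -1.7]]
```

>>> {"op": "send_rows", "data": {"commands": [[40, 0, 0, 0, 0], [40, 0, 0, 0, 0], [40, 0, 0, 0, 0], [40, -2, 2.4, -30, 0], [40, -5.2, 6.5, -75, 0]]}}

```text
clock: 24.3
eef_pos: [582.8, 199.3, 189.9]
tool_rot: [3.056, 0.071, -0.231]
force: [0.3, -0.8, 0.9]
width: 39.9
```

```bash
python3 -c "
from h import *
s=st(); y=np.radians(-11.5)
print(rel([[434,28,190]],y))
"
```

```text
t 24.3 p [582.77 199.26 189.92] rpy [175.08   4.09 -13.21] F [ 0.33 -0.84  0.85] w 39.9
[[-105.4, 199.4, 24.7, -1.7]]
```

>>> {"op": "send_rows", "data": {"commands": [[20, -20, 38, -2, -1.7], [0, -42, 80, 0, -1.7], [0, -64, 120, 5, -1.7], [0, -85, 160, 12, -1.7], [0, -104, 198, 18, -1.7]]}}

```text
clock: 24.8
eef_pos: [434.2, 27.9, 196.5]
tool_rot: [3.057, 0.075, -0.201]
force: [0.5, -1.0, 1.1]
width: 0.0
```

```bash
python3 -c "
from h import *
s=st(); y=np.radians(-11.5)
p,im=snap('wrist','w12.png');np.save('pw12.npy',p['cam_to_world'])
p,im=snap('top','t12.png'); st()
cv2.imwrite('pics/t12z.png',cv2.resize(im[150:275,140:320,::-1],None,fx=4.4,fy=4.4,interpolation=cv2.INTER_CUBIC))
for z in (190,150,104): print(rel([[434,28,z]],y))
"
```

```text
t 24.8 p [434.23  27.85 196.47] rpy [175.16   4.28 -11.53] F [ 0.5  -1.05  1.11] w 0.0
t 24.9 p [430.79  24.01 196.22] rpy [174.85   4.58 -11.9 ] F [ 0.14  0.43 -0.62] w 0.1
[[2.8, -5.1, 5.6, -0.4]]
[[6.0, -8.7, 45.3, -0.4]]
[[9.7, -12.8, 91.0, -0.4]]
```

View pics/w12.png

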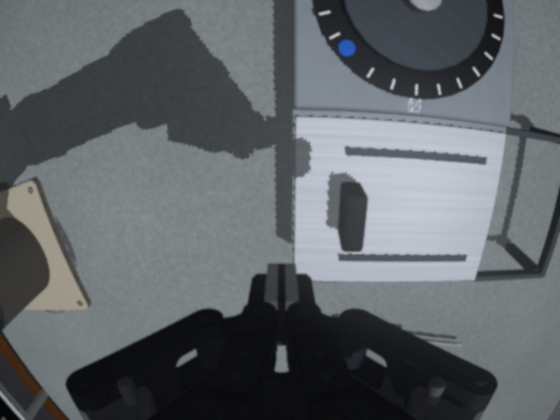

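View pics/t12z.png

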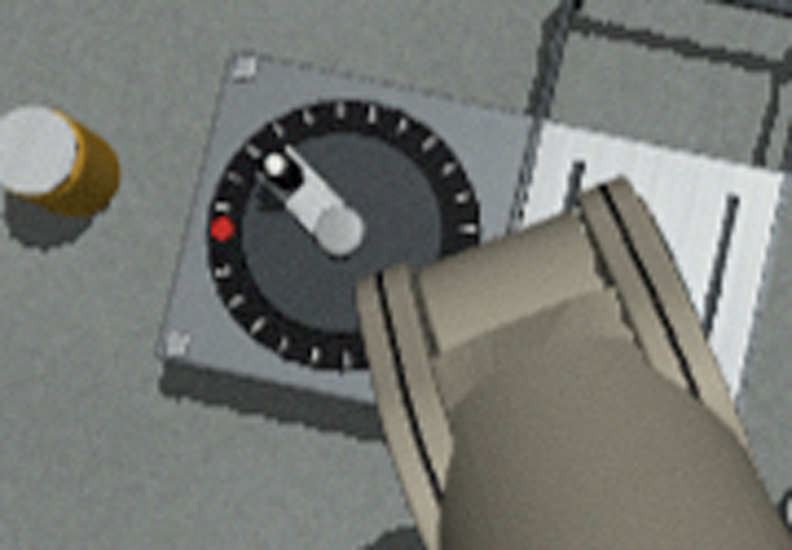

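```bash
python3 -c "
from h import *
im=cv2.imread('pics/w12.png'); cv2.imwrite('pics/w12z.png',cv2.resize(im[160:290,290:410],None,fx=4.5,fy=4.5,interpolation=cv2.INTER_CUBIC))
T=np.load('pw12.npy'); 
y=np.radians(-11.5); bx=np.array([np.cos(y),np.sin(y)]); by=np.array([-bx[1],bx[0]])
H=C+(-45)*bx-165*by; 
p=ctrl.camera_params('wrist')
def fproj(P):
    c=np.linalg.inv(T)@np.array([*P,1]); r=np.hypot(c[0],c[1]); th=np.arctan2(r,c[2]); return p['fx']*th*c[0]/r+p['cx'],p['fy']*th*c[1]/r+p['cy']
for z in (80,112):
  print(z,[tuple(np.round((np.array(fproj([*(H+a*bx+b*by),z]))-[290,160])*4.5)) for a,b in ((-8,22),(8,22),(8,-22),(-8,-22))])
"
```

```text
80 [(np.float64(227.0), np.float64(97.0)), (np.float64(320.0), np.float64(100.0)), (np.float64(299.0), np.float64(336.0)), (np.float64(211.0), np.float64(334.0))]
112 [(np.float64(248.0), np.float64(156.0)), (np.float64(354.0), np.float64(160.0)), (np.float64(326.0), np.float64(421.0)), (np.float64(227.0), np.float64(420.0))]
```

View pics/w12z.png

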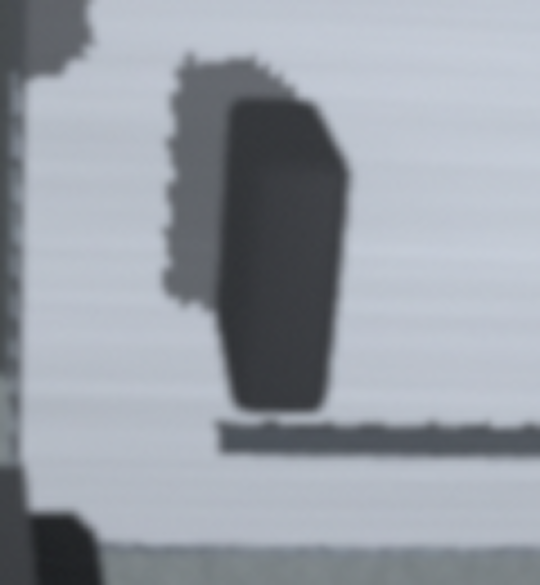

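The observed handle outline matches the prediction to about 2 mm. The spray can and the red mark look unchanged. I'll descend behind the handle.

>>> {"op": "send_rows", "data": {"commands": [[0, 4, -6, 25, 0], [0, 6.5, -9.5, 55, 0], [0, 8.5, -11.5, 78, 0], [0, 9.7, -12.8, 90, 0], [0, 9.7, -12.8, 90, 0]]}}

```text
clock: 25.4
eef_pos: [433.4, 28.4, 103.6]
tool_rot: [3.051, 0.083, -0.207]
force: [0.0, -0.3, 0.4]
width: 0.2
```

```bash
cat >> h.py <<'E'
yb=np.radians(-11.5); bx=np.array([np.cos(yb),np.sin(yb)]); by=np.array([-bx[1],bx[0]]); H=C-45*bx-165*by
def push(ds,z=104):
    s=st(); e=np.array(s['eef_pos'])[:2]-H; F=np.array(s['force'])[:2]
    print('box dx %.1f dy %.1f from handle; Fx %.1f Fy %.1f'%(e@bx,e@by,F@bx,F@by))
    print(rel([[*(H+(e@bx+d)*bx+0*by),z] for d in ds],yb,s))
E
python3 -c "
from h import *
push([5,10,15,20])"
```

```text
t 25.4 p [433.38  28.4  103.56] rpy [174.79   4.76 -11.87] F [ 0.01 -0.27  0.39] w 0.2
box dx -46.0 dy 0.4 from handle; Fx 0.1 Fy -0.3
[[4.9, 0.5, -0.8, -0.4], [9.9, 0.5, -1.2, -0.4], [14.9, 0.5, -1.6, -0.4], [19.9, 0.5, -2.1, -0.4]]
```

>>> {"op": "send_rows", "data": {"commands": [[0, 5, 0.5, -0.8, 0], [0, 11, 0.5, -1.2, 0], [0, 16, 0.5, -1.6, 0], [0, 20, 0.5, -2, 0], [0, 22, 0.5, -2.1, 0]]}}

```text
clock: 25.9
eef_pos: [455.9, 23.4, 104.3]
tool_rot: [3.051, 0.082, -0.208]
force: [-0.3, 1.1, 0.6]
width: -0.0
```

```bash
python3 -c "
from h import *
push([2,4,6,8,10])"
```

```text
t 25.9 p [455.87  23.4  104.27] rpy [174.81   4.69 -11.9 ] F [-0.32  1.1   0.64] w -0.0
box dx -23.0 dy 0.0 from handle; Fx -0.5 Fy 1.0
[[2.0, 0.0, 0.1, -0.4], [4.0, 0.0, -0.1, -0.4], [6.0, 0.0, -0.2, -0.4], [8.0, 0.0, -0.4, -0.4], [10.0, 0.0, -0.6, -0.4]]
```

>>> {"op": "send_rows", "data": {"commands": [[0, 2, 0, 0, 0], [0, 4, 0, -0.1, 0], [0, 6, 0, -0.2, 0], [0, 6, 0, -0.2, 0]]}}

```text
clock: 26.3
eef_pos: [461.7, 22.1, 103.9]
tool_rot: [3.051, 0.082, -0.208]
force: [-2.4, 0.9, 1.6]
width: 0.0
```

```bash
python3 -c "
from h import *
push([2,4,6,8,10])"
```

```text
t 26.3 p [461.65  22.14 103.94] rpy [174.8    4.71 -11.9 ] F [-2.41  0.88  1.59] w 0.0
box dx -17.1 dy -0.1 from handle; Fx -2.5 Fy 0.4
[[2.0, -0.0, -0.2, -0.4], [4.0, -0.0, -0.4, -0.4], [6.0, -0.0, -0.6, -0.4], [8.0, -0.0, -0.7, -0.4], [10.0, -0.0, -0.9, -0.4]]
```

Contact at 2.5 N. I'll push another 6 mm gently to see whether the hatch slides.

>>> {"op": "send_rows", "data": {"commands": [[0, 2, 0, -0.2, 0], [0, 4, 0, -0.4, 0], [0, 6, 0, -0.6, 0], [0, 6, 0, -0.6, 0]]}}

```text
clock: 26.7
eef_pos: [468.0, 20.8, 104.0]
tool_rot: [3.051, 0.082, -0.208]
force: [-1.8, 0.3, 0.6]
width: -0.0
```

```bash
python3 -c "
from h import *
push([4,8,12,16,20])"
```

```text
t 26.7 p [468.02  20.84 103.95] rpy [174.81   4.68 -11.91] F [-1.83  0.31  0.58] w -0.0
box dx -10.6 dy -0.1 from handle; Fx -1.9 Fy -0.1
[[4.0, -0.1, -0.4, -0.4], [8.0, -0.1, -0.7, -0.4], [12.0, -0.1, -1.0, -0.4], [15.9, -0.0, -1.4, -0.4], [19.9, -0.0, -1.7, -0.4]]
```

The hatch slides at about 2 N, so it is unlocked. Continuing.

>>> {"op": "send_rows", "data": {"commands": [[0, 4, 0, -0.4, 0], [0, 8, 0, -0.7, 0], [0, 12, 0, -1, 0], [0, 16, 0, -1.4, 0], [0, 20, 0, -1.7, 0]]}}

```text
clock: 27.2
eef_pos: [488.0, 16.8, 104.0]
tool_rot: [3.051, 0.082, -0.208]
force: [-3.0, 0.1, 1.0]
width: -0.1
```

```bash
python3 -c "
from h import *
push([4,8,12,16,20])"
```

```text
t 27.2 p [488.05  16.82 103.99] rpy [174.82   4.68 -11.91] F [-3.02  0.07  0.97] w -0.1
box dx 9.8 dy -0.0 from handle; Fx -3.0 Fy -0.5
[[4.0, -0.0, -0.3, -0.4], [8.0, 0.0, -0.7, -0.4], [12.0, 0.0, -1.0, -0.4], [15.9, 0.0, -1.3, -0.4], [19.9, 0.0, -1.7, -0.4]]
```

>>> {"op": "send_rows", "data": {"commands": [[0, 4, 0, -0.4, 0], [0, 8, 0, -0.7, 0], [0, 12, 0, -1, 0], [0, 16, 0, -1.4, 0], [0, 20, 0, -1.7, 0]]}}

```text
clock: 27.7
eef_pos: [508.0, 12.8, 104.0]
tool_rot: [3.051, 0.082, -0.208]
force: [-2.8, 1.5, 1.4]
width: 0.1
```

>>> {"op": "send_rows", "data": {"commands": [[0, 4, 0, -0.4, 0], [0, 8, 0, -0.7, 0], [0, 12, 0, -1, 0], [0, 16, 0, -1.4, 0], [0, 19, 0, -1.7, 0]]}}

```text
clock: 28.2
eef_pos: [527.1, 8.9, 104.1]
tool_rot: [3.051, 0.082, -0.208]
force: [-2.0, 2.0, -0.7]
width: -0.3
```

```bash
python3 -c "
from h import *
push([4,8,12,16,20])"
```

```text
t 28.2 p [527.08   8.92 104.07] rpy [174.82   4.68 -11.92] F [-1.96  2.   -0.72] w -0.3
box dx 49.7 dy 0.0 from handle; Fx -2.3 Fy 1.6
[[4.0, 0.0, -0.3, -0.4], [8.0, 0.0, -0.6, -0.4], [12.0, 0.0, -0.9, -0.4], [16.0, 0.0, -1.2, -0.4], [19.9, 0.0, -1.6, -0.4]]
```

Now slower as the end stop nears, which should be around dx ≈ 70.

>>> {"op": "send_rows", "data": {"commands": [[0, 3, 0, -0.3, 0], [0, 6, 0, -0.5, 0], [0, 9, 0, -0.7, 0], [0, 12, 0, -0.9, 0], [0, 14, 0, -1, 0]]}}

```text
clock: 28.7
eef_pos: [541.2, 6.1, 104.0]
tool_rot: [3.051, 0.081, -0.208]
force: [-2.1, 0.9, 1.1]
width: 0.3
```

```bash
python3 -c "
from h import *
push([2,4,6])"
```

```text
t 28.7 p [541.24   6.06 103.99] rpy [174.83   4.66 -11.92] F [-2.05  0.89  1.06] w 0.3
box dx 64.1 dy 0.1 from handle; Fx -2.2 Fy 0.5
[[2.0, 0.1, -0.2, -0.4], [4.0, 0.1, -0.3, -0.4], [6.0, 0.1, -0.5, -0.4]]
```

>>> {"op": "send_rows", "data": {"commands": [[0, 1.5, 0, -0.1, 0], [0, 3, 0, -0.2, 0], [0, 4.5, 0, -0.3, 0], [0, 6, 0, -0.5, 0], [0, 6, 0, -0.5, 0]]}}

```text
clock: 29.2
eef_pos: [544.3, 5.4, 103.9]
tool_rot: [3.05, 0.087, -0.208]
force: [-7.9, 3.0, 4.8]
width: 0.2
```

```bash
python3 -c "
from h import *
push([2,4,6])"
```

```text
t 29.2 p [544.28   5.39 103.94] rpy [174.75   4.99 -11.92] F [-7.94  2.99  4.78] w 0.2
box dx 67.2 dy 0.0 from handle; Fx -8.4 Fy 1.3
[[2.0, 0.0, -0.2, -0.4], [4.0, 0.0, -0.4, -0.4], [6.0, 0.0, -0.6, -0.4]]
```

>>> {"op": "send_rows", "data": {"commands": [[0, 2, 0, -0.1, 0], [0, 4, 0, -0.3, 0], [0, 4.5, 0, -0.3, 0]]}}

```text
clock: 29.5
eef_pos: [544.4, 5.4, 104.0]
tool_rot: [3.048, 0.096, -0.208]
force: [-12.6, 4.1, 9.9]
width: -0.3
```

```bash
python3 -c "
from h import *
push([-5,-15,-30])
s=ctrl.read_state(); P=np.array(s['eef_pos']); print(rel([[*(P[:2]-25*bx),104],[*(P[:2]-25*bx),200]]))"
```

```text
t 29.5 p [544.37   5.39 103.98] rpy [174.64   5.49 -11.91] F [-12.56   4.06   9.89] w -0.3
box dx 67.3 dy 0.0 from handle; Fx -13.1 Fy 1.5
[[-5.0, 0.0, 0.5, -0.4], [-14.9, 0.0, 1.4, -0.4], [-29.9, -0.0, 2.9, -0.4]]
[[-24.9, -0.0, 2.4, -0.0], [-34.1, 8.9, -92.8, -0.0]]
```

The hatch is against its stop: no advance at 13 N. I'll back off and lift.

>>> {"op": "send_rows", "data": {"commands": [[0, -8, 0, 0, 0], [0, -20, 0, 0, 0], [0, -25, 0, 0, 0], [0, -29, 4, -40, 0], [0, -34, 9, -90, 0]]}}

```text
clock: 30.0
eef_pos: [518.9, 9.5, 196.3]
tool_rot: [3.047, 0.099, -0.208]
force: [0.8, 0.2, -0.2]
width: 0.0
```

```bash
python3 -c "
from h import *
s=st(); print(rel([[440,-200,230]]))"
```

```text
t 30.0 p [518.87   9.54 196.33] rpy [174.57   5.66 -11.91] F [ 0.83  0.17 -0.19] w 0.0
[[-37.1, 223.2, -9.1, -0.0]]
```

>>> {"op": "send_rows", "data": {"commands": [[0, -8, 45, -10, 0], [0, -15, 90, -15, 0], [0, -22, 135, -15, 0], [0, -30, 180, -12, 0], [0, -37, 220, -10, 0]]}}

```text
clock: 30.5
eef_pos: [440.4, -199.8, 231.3]
tool_rot: [3.045, 0.096, -0.209]
force: [0.7, 0.6, 0.5]
width: 0.0
```

```bash
python3 -c "
from h import *
st(); p,im=snap('side','s14.png'); p,im2=snap('top','t14.png'); st()
cv2.imwrite('pics/t14z.png',cv2.resize(im2[120:285,130:390,::-1],None,fx=3,fy=3,interpolation=cv2.INTER_CUBIC))"
```

```text
t 30.5 p [ 440.44 -199.82  231.28] rpy [174.49   5.52 -11.99] F [0.66 0.64 0.54] w 0.0
t 30.6 p [ 438.31 -204.04  231.25] rpy [174.28   5.61 -12.54] F [1.25 0.61 0.29] w -0.1
```

View pics/t14z.png

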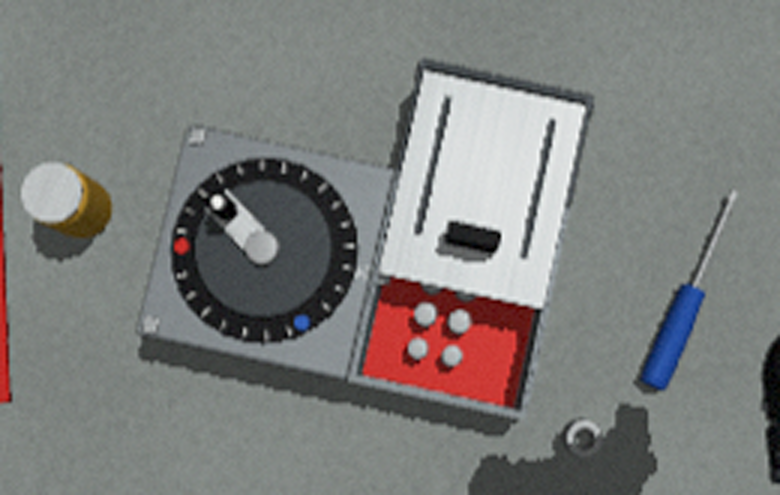

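View pics/s14.png

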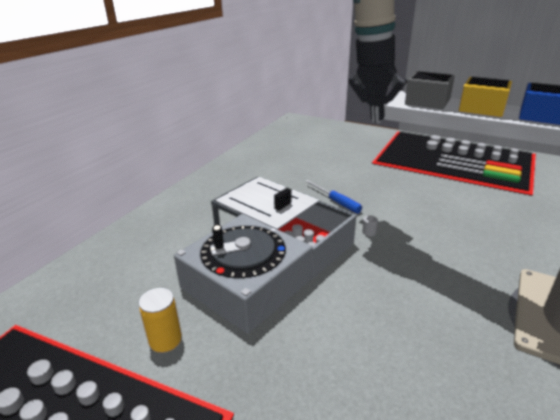

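The hatch is open with the red interior showing, handle at (473,235) in the zoomed top view. The can, screwdriver and socket stand where they were. I'll check the travel and hand in.

```bash
python3 -c "
from h import *
p=ctrl.camera_params('top'); P=atz(p,473.5/3+130-.5,235.5/3+120-.5,112); e=P[:2]-H; print(P,'travel along box x %.1f, y %.1f'%(e@bx,e@by)); st()
ctrl.finish_job()"
```

```text
[565.72   0.37 112.  ] travel along box x 89.2, y -0.6
t 30.6 p [ 438.31 -204.04  231.25] rpy [174.28   5.61 -12.54] F [1.25 0.61 0.29] w -0.1
the job is handed in; nothing more can be done
```

The lockbox is open: I dialled it as asked, slid the hatch fully open, let go and handed the job in at 30.6 s.

**Dialling**
- **Clockwise to red:** I passed red once and stopped at it the second time. The picture put the pointer within about 1° of the mark.
- **Counter-clockwise to blue:** I passed blue and red once each and stopped at blue the second time, again within about 1° by picture.
- **Clockwise to the stop:** I stepped slowly and felt the dial stop about 168° clockwise of blue. It resisted at the same angle twice, and the push there stayed at or below 8.6 N.

**Hatch:** It slid at 2–3 N. At the end stop I pushed once more to make sure, and it did not advance at 13 N. The last top picture measured 89 mm of the 90 mm travel.

**Last checks**
- The gripper is clear of everything.
- The can, screwdriver and socket look unmoved in the pictures.
- **Play at the stop:** Between the two blocked directions it looked like about 15° under load, not the stated 10°. I put this down to flex and measuring error.
- **Tool tilt:** The tool had leaned to about 5–6° by the end, because force while turning tilted it a little with each move. I had no way to correct it, but it did no harm.

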